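# Load a vacuum drying box with sample jars, close it and pump it down

## Robot

A 6-joint arm with a two-finger parallel gripper is mounted at the origin on the work surface. World frame = base frame: x ahead of the robot, y to its left, z up, the work surface at z = 0. Lengths are in m, angles in degrees, forces in N, time in s.
With the tool pointing down it reaches from about 0.3 to 0.75 m from the base axis. Payload 8.5 kg.
Tool frame: the origin (TCP) lies between the finger pads; the fingertips stand 22 mm ahead of it and the grasp point (between the pads) lies 3 mm ahead of it (env.nose_length is the distance from the TCP to the fingertips, in m); z points along the fingers, x is the direction in which the jaws open and shut, and the axes are right-handed (so a half turn about z gives the same grasp; the last joint's range is limited). The gripper opens to 85 mm and grips with 20 to 120 N. Pads are 22 mm wide; open, the fingers measure 114 mm over their backs; the gripper's body (76 mm by 85 mm) begins 54 mm behind the grasp point. The pads swing forward as they close: fully open they stand 13 mm farther back than shut.
Start: joints at [63.696, 21.807, 74.336, -0, 83.858, -12.336], TCP at [0.133, 0.534, 0.253] pointing down, gripper open.
Joint ranges: [-178.18, 178.18], [-50.72, 133.34], [12.68, 142.11], [-81.47, 261.47], [9.98, 163.14], [-165.26, 165.26]. Speed limits (degrees/s): [136.94, 136.94, 180, 180, 180, 180].

## Interface

Orientations are given as a 3x3 rotation matrix whose columns are the frame's x, y, z axes.
In Python, from rig import env gives the robot as it stands.
- The arm moves only by the tool arm_command, never from a script. Its argument "steps" is a list of rows, each an object with "delta_pos": the shift along the world's x, y, z in mm, a list of three; "dr": the turn, a rotation vector about the world's x, y, z in degrees, a list of three. In form: [{"delta_pos": [dx, dy, dz], "dr": [wx, wy, wz]}, ...]. A call has 1 to 20 rows; each row shifts and turns the commanded pose from where the row before left it; what a row does not reach is not made up. A row lasts 1/10 s, in which the tool goes at most 50 mm and 8.59 degrees, less where a joint would pass 70% of its speed; a pose out of reach is approached as far as the arm can. A call with a gripper value outside its range is refused whole. "grip" is the opening, from 0 (shut) to 1 (fully open), set as the call begins (left out, the last holds). The fingers move at their own pace and stop on an object; "squeeze" is the grip in N (left out, the last holds). Time passes only in rows, so rows that do not move let the fingers close. It gives the time, the measured TCP pose, the force and the opening at its end, in the units of the state.
- env.observe(): the state, without advancing time (a new reading comes with each control period).
- env.get_image(name): name is "side" or "top" or "wrist"; returns the picture (420x560x3 uint8, blue, green, red); there is no depth.
- env.get_calibration(name): a dict with "fx", "fy", "cx", "cy" (pixels), "view" (4x4, takes a point from world to camera coordinates). Camera axes: x right, y up, looking along -z (the intrinsics and any distortion apply to the point x, -y, -z); pixel columns grow to the right and rows downward; lengths in m; the calibration is good to about 2 mm. A picture is of the moment at which its call begins: read the wrist's pose just before it. get_calibration takes no time and is no camera call; for the wrist camera it gives the pose at the moment of the call.
- env.close_job(): hands the job in, once; it reports no verdict.
The state is a dict: "time_s": time; "q": joint angles; "qvel": joint speeds; "joint_efforts": joint torques, N m; "position": TCP position; "tool_rot": TCP orientation; "ft_force": force on the tool from outside, world axes, zero at the start; "wrist_torque": the same for the moment, N m; "grip_width": finger opening in m.
Only numpy, scipy, OpenCV 4.12 (cv2) and the standard library are available. Lean on these libraries where they do the work, as an engineer would, in place of code of your own. Each camera call takes 0.05 s, during which the arm holds its last target. There are 200 camera calls.

## Task

Take the spent drying cassette out of the vacuum box and set it upright on the white tile, then stand all the amber sample jars from the bench upright inside the box. Close the box with its cover: hook the cover's lip under the ledge at the low front edge of the box while the other edge is still well raised, then swing that down until the cover lies flat on the rim, inside the fence at the back, and let go. Then give the hand pump beside the box three full squeezes, letting the trigger spring right back after each; leave the beaker, wash bottle and tweezers where they are.

Things in the scene. Friction and masses are not known exactly. Their poses are not given: they have to be found in the camera images.
- box: Grey open-topped vacuum box fixed to the bench, 172 mm (x) by 212 mm (y); its rim slopes up by 6 deg from 55 mm high at the front (-x) to 71 mm at the back (+x). Origin: centre of its underside, on the bench; x to the back, y left, z up. A hand pump stands beside its right (-y) wall.
- chamber_floor (a point): Centre of the chamber's flat floor, 18 mm above the bench; box axes. The chamber reaches x -66 to +64 mm and y -100 to +100 mm from here; walls 6 mm thick at the sides, 20 mm in front and at the back.
- seat: The box's sloping rim, on which the cover lies (part of the box). Origin: middle of the end wall of the front pocket, on the rim surface. x runs up the 6 deg slope to the back, y left, z square to the rim. Rim surface: front up to x 13 mm, back from x 143 mm, sides 6 mm wide at y +-103 mm.
- ledge (a point): Middle of the edge of the steel ledge over the front rim, on its underside. The ledge covers the seat's x 0 to 12 mm; underside 12 mm and top 17 mm above the rim. The pocket under it is open towards the back, 152 mm wide (seat y -76 to +76 mm), closed in front and at both ends.
- fence (a point): Middle of the front face of the steel fence at the back of the rim, on the rim surface, at the seat's x 156 mm. It stands 8 mm above the rim, 5 mm thick, full width.
- cover: Loose aluminium cover, about 0.35 kg, lying flat, handle up. Origin: on its underside, 75 mm from the lip's front edge. Plate 6 mm thick, x -59 to +75, y -106 to +106 mm; at -x a tongue, the lip, goes on to x -75 mm, y -70 to +70 mm, 4 mm thick, flush with the underside. Closed, its axes match the seat's and its origin is 75 to 81 mm up the seat's x.
- cover_lip (a point): Middle of the lip's front edge, underside of the cover; cover axes.
- cover_top_edge (a point): Middle of the edge farthest from the lip, the one that is swung shut, underside of the cover; cover axes.
- cover_handle (a point): Point to grip in the cover's black rib handle, 22 mm above the plate's top face; cover axes. The rib is 14 mm thick (cover x -2 to +12 mm), 70 mm long along y, and its top is 36 mm above the underside. Fingers close along cover x, reaching down along -z.
- trigger (a joint): Angle of the pump's trigger: 0 sprung out (rest), 0.30 rad squeezed fully to its stop. Steel bar 10 mm thick, 22 mm wide, 76 mm long, hinged at its foot 72 mm above the bench, in front (-x) of the fixed grip; it leans to -x at rest and swings to +x, upright when squeezed. Its spring takes about 4 to 10 N at the squeezing height.
- trigger_tip (a point): Near the tip of the trigger, 72 mm from its hinge, mid thickness; moves with it.
- pump_squeeze (a point): Fixed point 125 mm above the bench, midway between the outer faces of grip and squeezed trigger (34 mm apart along box x; 50 mm at rest, trigger farther to -x). Box axes; fingers close along x, from above. Fixed grip: 14 mm thick, 26 mm wide, top at 150 mm. Both stand on a block 80 x 50 mm, 66 mm high.
- cassette: Drying cassette, a white plastic brick 30 mm (x) by 64 mm (y), 30 mm high, dark slots on top, 80 g, loose on the chamber floor at the start. Origin: centre of its underside; z up.
- tile: White ceramic tile fixed on the bench in front of the box, 70 mm (x) by 100 mm (y), 6 mm thick. Origin: centre of its underside, so its top is at z 6 mm.
- beaker: Pale plastic measuring beaker with a handle (+y) and a pouring lip, 94 mm across, 115 mm high; leave alone. Origin: centre of its foot.
- wash_bottle: White wash bottle, 68 mm across, 157 mm to the cap's top with a thin spout to 215 mm; leave alone. Origin: centre of its foot.
- tweezers: Steel tweezers 150 mm long, 5 mm high, lying on the bench; leave alone. Origin: its middle, underside.
- jar0: Closed squat amber glass sample jar with a white cap, a plain cylinder 44 mm across, 32 mm high, about 60 g, standing on the bench. Origin: centre of its foot; z up its axis. Two to four such jars are there.
- jar1: Closed squat amber glass sample jar with a white cap, a plain cylinder 44 mm across, 32 mm high, about 60 g, standing on the bench. Origin: centre of its foot; z up its axis. Two to four such jars are there.
- jar2: Closed squat amber glass sample jar with a white cap, a plain cylinder 44 mm across, 32 mm high, about 60 g, standing on the bench. Origin: centre of its foot; z up its axis. Two to four such jars are there.
- jar3: Closed squat amber glass sample jar with a white cap, a plain cylinder 44 mm across, 32 mm high, about 60 g, standing on the bench. Origin: centre of its foot; z up its axis. Two to four such jars are there.
There are look-alikes about, which are no part of the job. Leave any green or purple look-alike of the jar2 alone.

How it is judged:
By the outcome, as a careful person would: the job done as asked, in the order asked, and still so for the second after the job is handed in, with the robot touching nothing.
Of jar0, jar1, jar2, jar3 only 2 to 4 are there at a start; the rules pass over those that are not, and their reading is None.
At some moment in a run one of jar0, jar1, jar2, jar3 may be knocked a few centimetres aside while the robot is not near it.
It also fails if it takes over 208 s, if anything falls off the work surface, if the arm or the gripper's body presses on something with over 40 N, if the wrist force passes 120 N, or if a joint passes its speed limit or range.

## Working session

There is one attempt and no reset: what is moved stays moved. The work goes in short steps, Python scripts to look and compute and a tool call to move; the robot and the scene stay as the last step left them, time stands still between calls to the robot, and variables do not carry over. Pictures are saved under pics/ and viewed, about 12 in all and at most 16, crops included, and the job is handed in when it is done.

Besides the shell and the picture viewer there is one more tool, called after ">>>" as name([rows], argument=value, ...), one row to a line, values as JSON. arm_command: Moves the arm, as the interface text tells. Its arguments: {"type":"object","properties":{"steps":{"type":"array"},"grip":{"type":"number"},"squeeze":{"type":"number"}},"required":["steps"]}

```bash
ls; mkdir -p pics
python3 - <<'E'
from rig import env
import cv2
print(env.observe()); 
for n in("top","side"):
    cv2.imwrite(f"pics/{n}0.png",env.get_image(n)); c=env.get_calibration(n); print(n,c)
E
```

```text
pics
{'time_s': 0.0, 'q': array([ 6.36966226e+01,  2.18422154e+01,  7.43855138e+01, -7.19086762e-04,
        8.38589080e+01, -1.23356695e+01]), 'qvel': array([ 0.04503702, -0.01080971,  0.03457039, -0.04124799, -0.04493399,
        0.06899508]), 'joint_efforts': array([-4.24056361e-04, -4.48463809e+01, -2.31268376e+01, -2.96331900e-04,
        4.86017147e-03, -8.28677202e-06]), 'position': array([0.13263911, 0.53349117, 0.2526958 ]), 'tool_rot': array([[ 2.41373197e-01,  9.70432144e-01, -6.58863093e-04],
       [ 9.70431239e-01, -2.41373896e-01, -1.36107043e-03],
       [-1.47985885e-03, -3.10855406e-04, -9.99998857e-01]]), 'ft_force': array([ 0.2236432 , -0.58356675,  0.28391252]), 'wrist_torque': array([-0.03127   ,  0.01633088, -0.05169957]), 'grip_width': 0.08547242008101841}
top {'fx': 423.07081957474503, 'fy': 423.07081957474503, 'cx': 276.1068970049178, 'cy': 208.67628661467162, 'view': array([[ 0.02342519, -0.9995391 , -0.01930913, -0.01219629],
       [ 0.98830631,  0.02024237,  0.15113201, -0.54938425],
       [-0.15067149, -0.02262363,  0.98832498, -1.06618382],
       [ 0.        ,  0.        ,  0.        ,  1.        ]])}
side {'fx': 411.89932306831435, 'fy': 411.89932306831435, 'cx': 277.2518204514556, 'cy': 205.44566612595804, 'view': array([[ 0.77067494, -0.63701716,  0.01640961, -0.42280093],
       [ 0.37365181,  0.47261084,  0.7981374 , -0.26918343],
       [-0.51618258, -0.60897301,  0.60225195, -0.92281353],
       [ 0.        ,  0.        ,  0.        ,  1.        ]])}
```

View pics/top0.png

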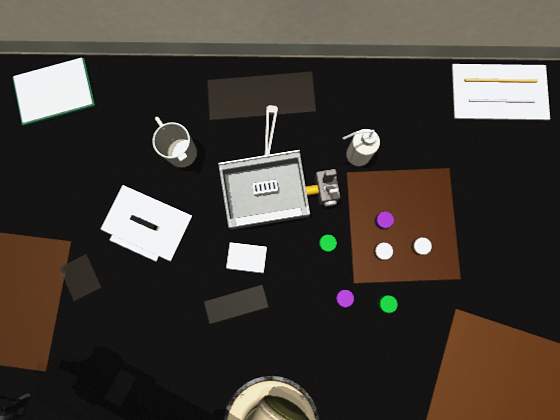

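View pics/side0.png

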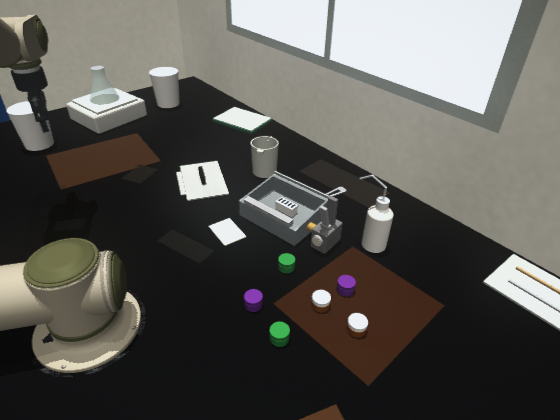

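The top view shows the box at (265,190), with the pump at (328,188) and the tile at (247,257). The cover is at (147,223) with its lip toward lower left (135,245), and there are two white-capped amber jars at (384,251) and (423,246). The green and purple ones are decoys. The side view agrees.

```bash
cat > h.py <<'E'
from rig import env
import cv2, numpy as np
def ray(c,u,v):
    V=c["view"];R=V[:3,:3];o=-R.T@V[:3,3]
    d=R.T@np.array([(u-c["cx"])/c["fx"],-(v-c["cy"])/c["fy"],-1.]);return o,d
def onz(c,u,v,z):
    o,d=ray(c,u,v);return o+d*(z-o[2])/d[2]
def proj(c,p):
    q=c["view"]@np.r_[p,1.];return c["cx"]+c["fx"]*q[0]/-q[2],c["cy"]+c["fy"]*q[1]/q[2]
def two(c1,p1,c2,p2):
    o1,d1=ray(c1,*p1);o2,d2=ray(c2,*p2)
    s=np.linalg.lstsq(np.c_[d1,-d2],o2-o1,rcond=None)[0]
    a,b=o1+s[0]*d1,o2+s[1]*d2;return (a+b)/2,np.linalg.norm(a-b)
def blobs(mask,amin=30):
    cs,_=cv2.findContours(mask.astype(np.uint8),cv2.RETR_EXTERNAL,cv2.CHAIN_APPROX_NONE)
    return [c for c in cs if cv2.contourArea(c)>amin]
np.set_printoptions(precision=4,suppress=True)
E
python3 - <<'E'
from h import *
im=cv2.imread("pics/top0.png");c=env.get_calibration("top")
m=im.min(2)>150
for b in blobs(m):
    (u,v),wh,a=cv2.minAreaRect(b);print("white",(round(u),round(v)),np.round(wh,1),round(a,1),"z0",onz(c,u,v,0),"z32",onz(c,u,v,.032)[:2], "ar",cv2.contourArea(b))
cv2.imwrite("pics/c1.png",cv2.resize(im[90:300,90:370],None,fx=2.8,fy=2.8,interpolation=cv2.INTER_CUBIC))
E
```

```text
white (262, 395) [26.4 71.7] 66.2 z0 [0.074  0.0258 0.    ] z32 [0.0827 0.0244] ar 718.5
white (384, 250) [16. 16.] 0.0 z0 [ 0.4504 -0.2893  0.    ] z32 [ 0.4485 -0.2819] ar 204.0
white (246, 257) [37.8 26.2] 7.1 z0 [0.4236 0.0781 0.    ] z32 [0.4225 0.0752] ar 928.5
white (422, 246) [15. 17.] 90.0 z0 [ 0.4646 -0.3916  0.    ] z32 [ 0.4623 -0.3813] ar 208.5
white (145, 225) [77.8 56.4] 24.4 z0 [0.5039 0.3571 0.    ] z32 [0.5005 0.3463] ar 4037.5
white (328, 184) [27.9 16.8] 79.7 z0 [ 0.626  -0.1382  0.    ] z32 [ 0.6192 -0.1351] ar 121.0
white (363, 142) [26.2 32.7] 65.6 z0 [ 0.7471 -0.2355  0.    ] z32 [ 0.7368 -0.2296] ar 523.5
white (170, 139) [38.5 37.2] 12.1 z0 [0.7478 0.3028 0.    ] z32 [0.7375 0.2936] ar 1059.0
white (260, 164) [113.7  82. ] 80.7 z0 [0.6795 0.0489 0.    ] z32 [0.6711 0.0469] ar 5504.0
white (501, 91) [97.7 54.4] 0.8 z0 [ 0.9025 -0.6215  0.    ] z32 [ 0.8878 -0.6047] ar 4996.0
white (52, 90) [47.7 73.9] 74.7 z0 [0.8879 0.6529 0.    ] z32 [0.8737 0.6338] ar 3318.5
```

View pics/c1.png

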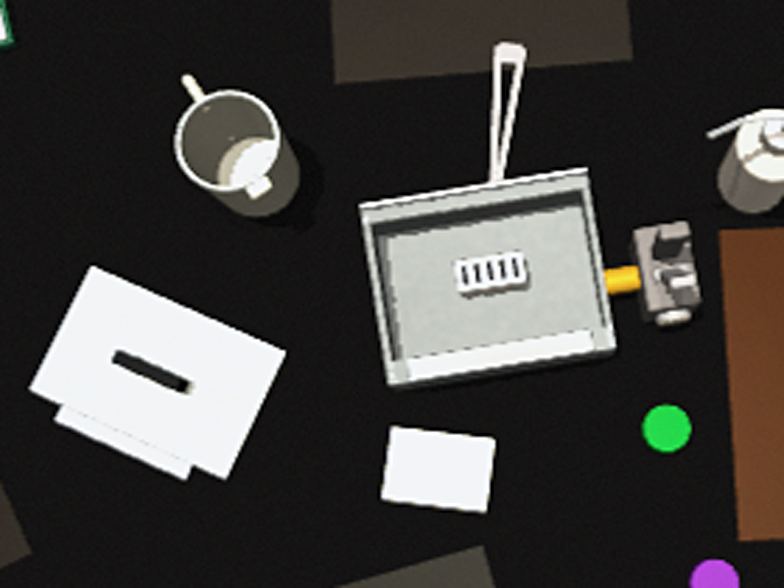

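The box yaw is about +8°. The cover lies at yaw −24° or so, and the tile, cassette and two jars are clear. I'll go above the box for a wrist view.

>>> arm_command([
  {"delta_pos": [25, -31, 6], "dr": [0, 0, -4.25]},
  {"delta_pos": [25, -31, 6], "dr": [0, 0, -4.25]},
  {"delta_pos": [25, -31, 6], "dr": [0, 0, -4.25]},
  {"delta_pos": [25, -31, 6], "dr": [0, 0, -4.25]},
  {"delta_pos": [25, -31, 6], "dr": [0, 0, -4.25]},
  {"delta_pos": [25, -31, 6], "dr": [0, 0, -4.25]},
  {"delta_pos": [25, -31, 6], "dr": [0, 0, -4.25]},
  {"delta_pos": [25, -31, 6], "dr": [0, 0, -4.25]},
  {"delta_pos": [25, -31, 6], "dr": [0, 0, -4.25]},
  {"delta_pos": [25, -31, 6], "dr": [0, 0, -4.25]},
  {"delta_pos": [25, -31, 6], "dr": [0, 0, -4.25]},
  {"delta_pos": [25, -31, 6], "dr": [0, 0, -4.25]},
  {"delta_pos": [25, -31, 6], "dr": [0, 0, -4.25]},
  {"delta_pos": [25, -31, 6], "dr": [0, 0, -4.25]},
  {"delta_pos": [25, -31, 6], "dr": [0, 0, -4.25]},
  {"delta_pos": [25, -31, 6], "dr": [0, 0, -4.25]},
  {"delta_pos": [0, 0, 0], "dr": [0, 0, 0]},
  {"delta_pos": [0, 0, 0], "dr": [0, 0, 0]},
])

```text
time_s: 1.9
position: [0.5329, 0.0372, 0.3486]
tool_rot: [[0.99, 0.139, -0.001], [0.139, -0.99, 0.0], [-0.001, -0.001, -1.0]]
ft_force: [-0.2, 0.0, 0.4]
grip_width: 0.0849
```

Run:
```python
from h import *
o=env.observe();print(o["time_s"],o["position"],o["tool_rot"],o["q"])
c=env.get_calibration("wrist");im=env.get_image("wrist");V=c["view"];print(c["fx"],c["cx"],c["cy"],"cam",-V[:3,:3].T@V[:3,3],"axis",-V[2,:3],{k:v for k,v in c.items() if k not in("view",)})
cv2.imwrite("pics/w1.png",im);np.savez("pics/w1.npz",**{k:np.asarray(v) for k,v in c.items() if k in("fx","fy","cx","cy","view")})
```

```text
1.9 [0.5329 0.0372 0.3486] [[ 0.9903  0.1389 -0.0014]
 [ 0.1389 -0.9903  0.0004]
 [-0.0013 -0.0006 -1.    ]] [ -8.7152  17.3908  65.4554   0.01    97.2365 -16.6988]
317.86677983278 277.9294231474552 215.38220204432184 cam [0.5218 0.1162 0.4702] axis [ 0.042  -0.3043 -0.9516] {'fx': 317.86677983278, 'fy': 317.86677983278, 'cx': 277.9294231474552, 'cy': 215.38220204432184}
```

View pics/w1.png

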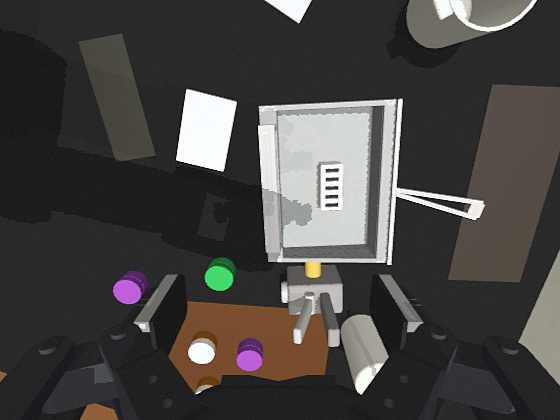

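The wrist view shows the tile at (206,130), the box from (262,105) to (400,262), the cassette at (331,187) and the pump's two prongs at (303,318) and (333,318). The jars are at (202,350) and (207,385). I'll crop for precise corners.

Run:
```python
from h import *
im=cv2.imread("pics/w1.png");c=dict(np.load("pics/w1.npz"));t=env.get_calibration("top");it=cv2.imread("pics/top0.png")
cv2.imwrite("pics/c2.png",cv2.resize(im[92:352,250:410],None,fx=3,fy=2.3,interpolation=cv2.INTER_CUBIC))
m=(im.min(2)>215).astype(np.uint8);m[300:]=0
for b in blobs(m,100):
    r=cv2.minAreaRect(b);bp=cv2.boxPoints(r);print(np.round(r[0],1),np.round(r[1],1))
    print([onz(c,*p,.006)[:2] for p in bp])
mt=(it.min(2)>150).astype(np.uint8);b=[b for b in blobs(mt) if abs(cv2.minAreaRect(b)[0][0]-246)<3][0]
bp=cv2.boxPoints(cv2.minAreaRect(b));print("tile top",onz(t,*bp.mean(0),.006),[onz(t,*p,.006)[:2] for p in bp])
```

```text
[332. 187.] [46. 22.]
[array([0.5936, 0.0544]), array([0.6254, 0.0589]), array([ 0.6394, -0.01  ]), array([ 0.6062, -0.0146])]
[267.5 158.7] [67.6 15.8]
[array([0.4955, 0.0954]), array([0.5173, 0.0998]), array([0.5366, 0.0043]), array([ 0.5133, -0.0005])]
[327. 106.] [ 12. 136.]
[array([0.4935, 0.1291]), array([0.6785, 0.1549]), array([0.6824, 0.1396]), array([0.4954, 0.1135])]
[438.3 184.5] [ 92.  165.6]
[array([ 0.7279, -0.0896]), array([0.6821, 0.157 ]), array([0.8095, 0.1668]), array([ 0.8782, -0.0796])]
[204.5 130. ] [51.4 73.1]
[array([0.3788, 0.0287]), array([0.3937, 0.129 ]), array([0.4629, 0.1262]), array([0.4527, 0.0248])]
[485.5  15. ] [ 30. 101.]
[array([0.6987, 0.2773]), array([0.8246, 0.2949]), array([0.8375, 0.2629]), array([0.7083, 0.2449])]
[288.  11.] [22. 44.]
[array([0.488 , 0.2479]), array([0.5429, 0.2556]), array([0.547 , 0.2316]), array([0.4911, 0.2238])]
tile top [0.4234 0.0776 0.006 ] [array([0.3941, 0.1308]), array([0.4632, 0.1249]), array([0.4529, 0.024 ]), array([0.3842, 0.0308])]
```

View pics/c2.png

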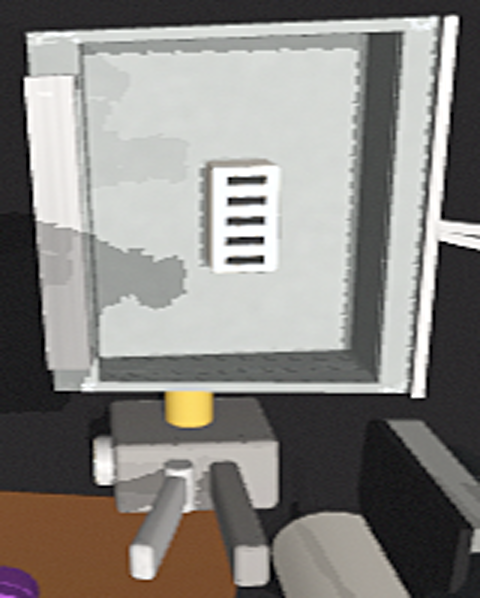

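```bash
cat >> h.py <<'E'
def Rz(a):
    a=np.radians(a);return np.array([[np.cos(a),-np.sin(a),0],[np.sin(a),np.cos(a),0],[0,0,1]])
E
python3 - <<'E'
from h import *
from scipy.optimize import least_squares
c=dict(np.load("pics/w1.npz"));t=env.get_calibration("top")
W=lambda X,Y:(250+X/3,92+Y/2.3)
M=np.array([[-86,106,55],[-86,-106,55],[75.4,106,79.5],[75.4,-106,79.5],[80.4,106,80],[80.4,-106,80]])/1e3
P=[W(27,33),W(57,390),W(441,17),W(413,396),W(458,17),W(425,396)]
P3=[onz(c,*p,m[2]) for p,m in zip(P,M)]
f=lambda s:np.concatenate([(Rz(s[2])@m+[s[0],s[1],0]-p)[:2] for m,p in zip(M,P3)])
r=least_squares(f,[.6,.03,8]);print(r.x,(r.fun*1e3).reshape(-1,2))
s=r.x
for p,m in zip([(229.3,227.5),(309.6,215.7)],M):print("top rim err mm",(onz(t,*p,m[2])-(Rz(s[2])@m+[s[0],s[1],0]))*1e3)
# pump: tops of grip and trigger (X,Y)
g=[W(240,548),W(272,548),W(240,582),W(268,582)];tr=[W(137,545),W(160,547),W(132,572),W(152,578)]
for n,q,z in(("grip",g,.150),("trig",tr,.147)):
    p=np.mean([onz(c,*k,z) for k in q],0);print(n,p,"box",Rz(s[2]).T@(p-[s[0],s[1],0]))
# cassette top
q=[W(213,167),W(277,167),W(277,271),W(211,271)];k=[onz(c,*x,.048) for x in q];print("cas",np.mean(k,0),[x[:2] for x in k])
b=Rz(s[2]).T@(np.mean(k,0)-[s[0],s[1],0]);print("cas in box",b)
E
```

```text
[ 0.6022  0.0323 10.8022] [[ 0.4638 -0.1073]
 [ 0.5158 -0.3443]
 [ 0.5647  0.7923]
 [-0.2388 -0.5862]
 [-0.8269  0.8684]
 [-0.4786 -0.6229]]
top rim err mm [-1.8246 -1.3672 -0.    ]
top rim err mm [-6.6069  0.8095 -0.    ]
grip [ 0.6257 -0.1306  0.15  ] box [-0.0074 -0.1644  0.15  ]
trig [ 0.582  -0.1362  0.147 ] box [-0.0513 -0.1617  0.147 ]
cas [0.607  0.0303 0.048 ] [array([0.5872, 0.0592]), array([0.6153, 0.0631]), array([0.6278, 0.0016]), array([ 0.5976, -0.0027])]
cas in box [ 0.0044 -0.0028  0.048 ]
```

Box pose: (0.6022, 0.0323), yaw 10.8°, residuals under 1 mm. The tile is at (0.4234, 0.0777), yaw about −5°. The cassette is at (0.607, 0.030), yaw about 11°. Next I pick the cassette.

>>> arm_command([
  {"delta_pos": [37, -4, -35], "dr": [0, 0, 1.5]},
  {"delta_pos": [37, -3, -35], "dr": [0, 0, 1.5]},
  {"delta_pos": [0, 0, -40], "dr": [0, 0, 0]},
  {"delta_pos": [0, 0, -40], "dr": [0, 0, 0]},
  {"delta_pos": [0, 0, -40], "dr": [0, 0, 0]},
  {"delta_pos": [0, 0, -30], "dr": [0, 0, 0]},
  {"delta_pos": [0, 0, 0], "dr": [0, 0, 0]},
  {"delta_pos": [0, 0, 0], "dr": [0, 0, 0]},
  {"delta_pos": [0, 0, 0], "dr": [0, 0, 0]},
], grip=0.65)

```text
time_s: 2.85
position: [0.606, 0.0313, 0.1331]
tool_rot: [[0.981, 0.192, 0.004], [0.192, -0.981, -0.0], [0.003, 0.001, -1.0]]
ft_force: [0.1, -0.4, 0.2]
grip_width: 0.0553
```

```bash
cat >> h.py <<'E'
def snap(n,name="wrist"):
    o=env.observe();c=env.get_calibration(name);im=env.get_image(name)
    cv2.imwrite(f"pics/{n}.png",im);np.savez(f"pics/{n}.npz",**{k:np.asarray(c[k]) for k in("fx","fy","cx","cy","view")})
    print(n,round(o["time_s"],2),o["position"],"yaw",round(np.degrees(np.arctan2(o["tool_rot"][1,0],o["tool_rot"][0,0])),2),o["grip_width"]);return im,c
E
python3 -c "
from h import *
snap('w2')"
```

```text
w2 2.85 [0.606  0.0313 0.1331] yaw 11.08 0.0552663468171043
```

View pics/w2.png

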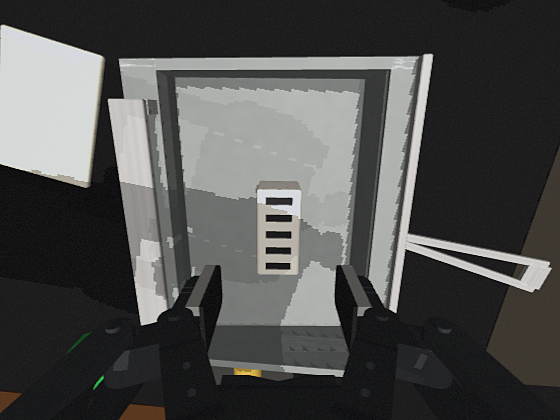

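The wrist image shows the fingers straddling the cassette at (258–300, 190–274), with clearance to the chamber walls. I'll refine its position.

Run:
```python
from h import *
c=dict(np.load("pics/w2.npz"))
k=[onz(c,*x,.048) for x in [(257.5,190),(300.5,190),(298.5,274.5),(258,274.5)]];print(np.mean(k,0),np.diff(k,axis=0))
B=[.6022,.0323,0]
for p,z in([(120,59.5),.055],[(423,54),.0795],[(433,54),.080],[(109,99),.072],[(143,99),.072]):print(Rz(10.8).T@(onz(c,*p,z)-B)*1e3)
```

```text
[0.6069 0.0306 0.048 ] [[ 0.0281  0.0055  0.    ]
 [ 0.012  -0.0618  0.    ]
 [-0.0289 -0.0056  0.    ]]
[-86.416  106.2617  55.    ]
[ 75.4492 106.035   79.5   ]
[ 80.2152 105.98    80.    ]
[-87.6184  84.5388  72.    ]
[-69.3429  84.6194  72.    ]
```

Box pose confirmed within 0.5 mm. Descend and grip.

>>> arm_command([
  {"delta_pos": [1, -1, -30], "dr": [0, 0, 0]},
  {"delta_pos": [0, 0, -30], "dr": [0, 0, 0]},
  {"delta_pos": [0, 0, -20], "dr": [0, 0, 0]},
  {"delta_pos": [0, 0, -10], "dr": [0, 0, 0]},
  {"delta_pos": [0, 0, 0], "dr": [0, 0, 0]},
  {"delta_pos": [0, 0, 0], "dr": [0, 0, 0]},
])

```text
time_s: 3.5
position: [0.607, 0.0298, 0.0422]
tool_rot: [[0.982, 0.191, 0.002], [0.191, -0.982, -0.0], [0.002, 0.001, -1.0]]
ft_force: [-0.2, -0.2, 1.2]
grip_width: 0.0554
```

>>> arm_command([
  {"delta_pos": [0, 0, 0], "dr": [0, 0, 0]},
  {"delta_pos": [0, 0, 0], "dr": [0, 0, 0]},
  {"delta_pos": [0, 0, 0], "dr": [0, 0, 0]},
  {"delta_pos": [0, 0, 0], "dr": [0, 0, 0]},
  {"delta_pos": [0, 0, 0], "dr": [0, 0, 0]},
  {"delta_pos": [0, 0, 0], "dr": [0, 0, 0]},
], grip=0.1, squeeze=30)

```text
time_s: 4.1
position: [0.6068, 0.0298, 0.0421]
tool_rot: [[0.982, 0.191, 0.002], [0.191, -0.982, -0.0], [0.002, 0.001, -1.0]]
ft_force: [-2.1, 0.5, 6.5]
grip_width: 0.0295
```

>>> arm_command([
  {"delta_pos": [0, 0, 15], "dr": [0, 0, 0]},
  {"delta_pos": [0, 0, 35], "dr": [0, 0, 0]},
  {"delta_pos": [0, 0, 35], "dr": [0, 0, 0]},
  {"delta_pos": [0, 0, 25], "dr": [0, 0, 0]},
  {"delta_pos": [-23, 6, 0], "dr": [0, 0, -2]},
  {"delta_pos": [-23, 6, 0], "dr": [0, 0, -2]},
  {"delta_pos": [-23, 6, 0], "dr": [0, 0, -2]},
  {"delta_pos": [-23, 6, 0], "dr": [0, 0, -2]},
  {"delta_pos": [-23, 6, 0], "dr": [0, 0, -2]},
  {"delta_pos": [-23, 6, 0], "dr": [0, 0, -2]},
  {"delta_pos": [-23, 6, 0], "dr": [0, 0, -2]},
  {"delta_pos": [-22, 6, 0], "dr": [0, 0, -2]},
  {"delta_pos": [0, 0, -35], "dr": [0, 0, 0]},
  {"delta_pos": [0, 0, -35], "dr": [0, 0, 0]},
  {"delta_pos": [0, 0, -25], "dr": [0, 0, 0]},
  {"delta_pos": [0, 0, -15], "dr": [0, 0, 0]},
  {"delta_pos": [0, 0, -7], "dr": [0, 0, 0]},
  {"delta_pos": [0, 0, 0], "dr": [0, 0, 0]},
  {"delta_pos": [0, 0, 0], "dr": [0, 0, 0]},
])

```text
time_s: 6.0
position: [0.4236, 0.0778, 0.0344]
tool_rot: [[0.996, -0.087, 0.001], [-0.087, -0.996, -0.0], [0.001, 0.0, -1.0]]
ft_force: [-0.1, -0.3, -1.0]
grip_width: 0.0297
```

>>> arm_command([
  {"delta_pos": [0, 0, -3], "dr": [0, 0, 0]},
  {"delta_pos": [0, 0, -1], "dr": [0, 0, 0]},
  {"delta_pos": [0, 0, 0], "dr": [0, 0, 0]},
  {"delta_pos": [0, 0, 0], "dr": [0, 0, 0]},
])

```text
time_s: 6.4
position: [0.4234, 0.0778, 0.03]
tool_rot: [[0.996, -0.087, 0.001], [-0.087, -0.996, -0.0], [0.001, -0.0, -1.0]]
ft_force: [0.0, 0.2, 2.4]
grip_width: 0.0295
```

>>> arm_command([
  {"delta_pos": [0, 0, 0], "dr": [0, 0, 0]},
  {"delta_pos": [0, 0, 0], "dr": [0, 0, 0]},
  {"delta_pos": [0, 0, 0], "dr": [0, 0, 0]},
  {"delta_pos": [0, 0, 0], "dr": [0, 0, 0]},
  {"delta_pos": [0, 0, 20], "dr": [0, 0, 0]},
  {"delta_pos": [0, 0, 40], "dr": [0, 0, 0]},
  {"delta_pos": [0, 0, 40], "dr": [0, 0, 0]},
  {"delta_pos": [0, 0, 40], "dr": [0, 0, 0]},
  {"delta_pos": [0, 0, 40], "dr": [0, 0, 0]},
  {"delta_pos": [0, -40, 0], "dr": [0, 0, 0]},
  {"delta_pos": [0, -40, 0], "dr": [0, 0, 0]},
  {"delta_pos": [0, -40, 0], "dr": [0, 0, 0]},
  {"delta_pos": [0, -40, 0], "dr": [0, 0, 0]},
  {"delta_pos": [0, -40, 0], "dr": [0, 0, 0]},
  {"delta_pos": [0, -40, 0], "dr": [0, 0, 0]},
  {"delta_pos": [0, 0, 0], "dr": [0, 0, 0]},
  {"delta_pos": [0, 0, 0], "dr": [0, 0, 0]},
  {"delta_pos": [0, 0, 0], "dr": [0, 0, 0]},
], grip=0.65)

```text
time_s: 8.2
position: [0.423, -0.1612, 0.2097]
tool_rot: [[0.996, -0.086, -0.0], [-0.086, -0.996, 0.001], [-0.001, -0.001, -1.0]]
ft_force: [0.9, 0.1, 0.1]
grip_width: 0.0554
```

```bash
python3 -c "
from h import *
snap('w3')
im,c=snap('t3','top')"
```

```text
w3 8.2 [ 0.423  -0.1612  0.2097] yaw -4.93 0.05542371215480172
t3 8.25 [ 0.4231 -0.161   0.2098] yaw -4.89 0.055163436190158094
```

View pics/w3.png

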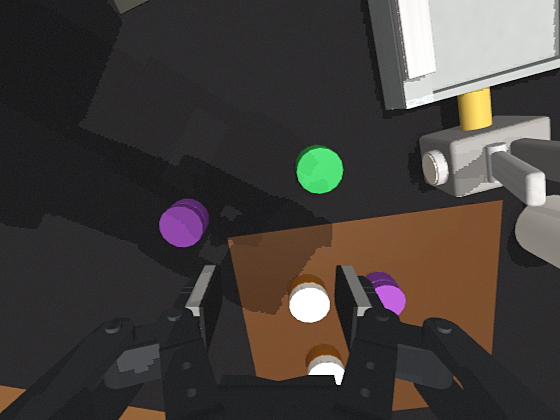

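Jar A's cap is at (309,302) in the wrist view, jar B's cap is partly visible at (326,370), and the purple one is behind at (387,295).

Run:
```python
from h import *
def jars(n):
    c=dict(np.load(f"pics/{n}.npz"));im=cv2.imread(f"pics/{n}.png");hsv=cv2.cvtColor(im,cv2.COLOR_BGR2HSV)
    for nm,m in(("white",im.min(2)>190),("green",cv2.inRange(hsv,(45,120,80),(75,255,255))>0),("purple",cv2.inRange(hsv,(130,80,120),(155,255,255))>0)):
        for b in blobs(m.astype(np.uint8),60):
            (u,v),r=cv2.minEnclosingCircle(b);A=cv2.contourArea(b)
            if A>.6*np.pi*r*r:print(n,nm,np.round([u,v,r,A],1),onz(c,u,v,.032))
jars("w3");jars("t3")
```

```text
w3 white [ 309.1  304.5   20.2 1048. ] [ 0.4463 -0.2824  0.032 ]
w3 green [ 318.8  168.6   24.6 1751. ] [ 0.4638 -0.1351  0.032 ]
w3 purple [ 180.5  226.5   22.3 1324. ] [ 0.3232 -0.1812  0.032 ]
t3 white [422.5 245.7   8.7 196. ] [ 0.4618 -0.3812  0.032 ]
t3 white [ 146.   221.5   45.5 3966.5] [0.5096 0.3434 0.032 ]
t3 purple [384.9 219.2   8.5 199. ] [ 0.5289 -0.2855  0.032 ]
```

>>> arm_command([
  {"delta_pos": [8, -40, -20], "dr": [0, 0, 0]},
  {"delta_pos": [8, -40, -20], "dr": [0, 0, 0]},
  {"delta_pos": [8, -40, -20], "dr": [0, 0, 0]},
  {"delta_pos": [0, 0, -40], "dr": [0, 0, 0]},
  {"delta_pos": [0, 0, -40], "dr": [0, 0, 0]},
  {"delta_pos": [0, 0, -28], "dr": [0, 0, 0]},
  {"delta_pos": [0, 0, -15], "dr": [0, 0, 0]},
  {"delta_pos": [0, 0, 0], "dr": [0, 0, 0]},
  {"delta_pos": [0, 0, 0], "dr": [0, 0, 0]},
], grip=0.75)

```text
time_s: 9.2
position: [0.4477, -0.2817, 0.0273]
tool_rot: [[0.996, -0.086, 0.0], [-0.086, -0.996, -0.0], [0.0, 0.0, -1.0]]
ft_force: [0.5, -0.3, 0.7]
grip_width: 0.0642
```

>>> arm_command([
  {"delta_pos": [0, 0, 0], "dr": [0, 0, 0]},
  {"delta_pos": [0, 0, 0], "dr": [0, 0, 0]},
  {"delta_pos": [0, 0, 0], "dr": [0, 0, 0]},
  {"delta_pos": [0, 0, 0], "dr": [0, 0, 0]},
  {"delta_pos": [0, 0, 0], "dr": [0, 0, 0]},
  {"delta_pos": [0, 0, 0], "dr": [0, 0, 0]},
], grip=0.3, squeeze=30)

```text
time_s: 9.8
position: [0.4477, -0.2823, 0.0281]
tool_rot: [[0.996, -0.086, 0.002], [-0.086, -0.996, -0.001], [0.002, 0.001, -1.0]]
ft_force: [0.4, 1.8, 7.4]
grip_width: 0.0431
```

>>> arm_command([
  {"delta_pos": [0, 0, 20], "dr": [0, 0, 0]},
  {"delta_pos": [0, 0, 40], "dr": [0, 0, 0]},
  {"delta_pos": [0, 0, 45], "dr": [0, 0, 0]},
  {"delta_pos": [0, 0, 45], "dr": [0, 0, 0]},
  {"delta_pos": [0, 0, 40], "dr": [0, 0, 0]},
  {"delta_pos": [16, 27, 0], "dr": [0, 0, 1.6]},
  {"delta_pos": [16, 27, 0], "dr": [0, 0, 1.6]},
  {"delta_pos": [16, 27, 0], "dr": [0, 0, 1.6]},
  {"delta_pos": [16, 27, 0], "dr": [0, 0, 1.6]},
  {"delta_pos": [16, 28, 0], "dr": [0, 0, 1.6]},
  {"delta_pos": [16, 28, 0], "dr": [0, 0, 1.6]},
  {"delta_pos": [16, 28, 0], "dr": [0, 0, 1.6]},
  {"delta_pos": [16, 28, 0], "dr": [0, 0, 1.6]},
  {"delta_pos": [17, 28, 0], "dr": [0, 0, 1.6]},
  {"delta_pos": [17, 27, 0], "dr": [0, 0, 1.3]},
  {"delta_pos": [0, 0, 0], "dr": [0, 0, 0]},
  {"delta_pos": [0, 0, -30], "dr": [0, 0, 0]},
  {"delta_pos": [0, 0, -40], "dr": [0, 0, 0]},
  {"delta_pos": [0, 0, -40], "dr": [0, 0, 0]},
])

```text
time_s: 11.7
position: [0.6091, -0.0075, 0.1065]
tool_rot: [[0.983, 0.186, 0.002], [0.186, -0.983, -0.001], [0.002, 0.001, -1.0]]
ft_force: [0.8, -0.4, -1.0]
grip_width: 0.0431
```

>>> arm_command([
  {"delta_pos": [0, 0, -30], "dr": [0, 0, 0]},
  {"delta_pos": [0, 0, -20], "dr": [0, 0, 0]},
  {"delta_pos": [0, 0, -8], "dr": [0, 0, 0]},
  {"delta_pos": [0, 0, 0], "dr": [0, 0, 0]},
  {"delta_pos": [0, 0, 0], "dr": [0, 0, 0]},
  {"delta_pos": [0, 0, 0], "dr": [0, 0, 0]},
])

```text
time_s: 12.3
position: [0.6098, -0.0073, 0.0502]
tool_rot: [[0.983, 0.186, 0.002], [0.186, -0.983, -0.001], [0.002, 0.001, -1.0]]
ft_force: [-0.0, -0.3, -0.4]
grip_width: 0.0431
```

>>> arm_command([
  {"delta_pos": [0, 0, -3], "dr": [0, 0, 0]},
  {"delta_pos": [0, 0, -1.5], "dr": [0, 0, 0]},
  {"delta_pos": [0, 0, 0], "dr": [0, 0, 0]},
  {"delta_pos": [0, 0, 0], "dr": [0, 0, 0]},
])

```text
time_s: 12.7
position: [0.6097, -0.0072, 0.0461]
tool_rot: [[0.982, 0.186, 0.002], [0.186, -0.982, -0.001], [0.002, 0.001, -1.0]]
ft_force: [-2.7, 1.0, 12.8]
grip_width: 0.0434
```

>>> arm_command([
  {"delta_pos": [0, 0, 0], "dr": [0, 0, 0]},
  {"delta_pos": [0, 0, 0], "dr": [0, 0, 0]},
  {"delta_pos": [0, 0, 0], "dr": [0, 0, 0]},
  {"delta_pos": [0, 0, 0], "dr": [0, 0, 0]},
  {"delta_pos": [0, 0, 20], "dr": [0, 0, 0]},
  {"delta_pos": [0, 0, 40], "dr": [0, 0, 0]},
  {"delta_pos": [0, 0, 40], "dr": [0, 0, 0]},
  {"delta_pos": [0, 0, 40], "dr": [0, 0, 0]},
  {"delta_pos": [0, 0, 40], "dr": [0, 0, 0]},
  {"delta_pos": [-18, -30, 0], "dr": [0, 0, -2]},
  {"delta_pos": [-18, -30, 0], "dr": [0, 0, -2]},
  {"delta_pos": [-18, -30, 0], "dr": [0, 0, -2]},
  {"delta_pos": [-18, -30, 0], "dr": [0, 0, -2]},
  {"delta_pos": [-18, -30, 0], "dr": [0, 0, -2]},
  {"delta_pos": [-18, -30, 0], "dr": [0, 0, -2]},
  {"delta_pos": [-18, -30, 0], "dr": [0, 0, -2]},
  {"delta_pos": [-18, -30, 0], "dr": [0, 0, -2]},
  {"delta_pos": [0, 0, 0], "dr": [0, 0, 0]},
  {"delta_pos": [0, 0, 0], "dr": [0, 0, 0]},
], grip=0.65)

```text
time_s: 14.6
position: [0.465, -0.2474, 0.2242]
tool_rot: [[0.996, -0.093, -0.0], [-0.093, -0.996, 0.0], [-0.0, -0.0, -1.0]]
ft_force: [0.5, 0.0, -1.5]
grip_width: 0.0555
```

```bash
cat >> h.py <<'E'
def caps(n):
    c=dict(np.load(f"pics/{n}.npz"));im=cv2.imread(f"pics/{n}.png")
    for z in (.032,.05):
      for b in blobs((im.min(2)>190).astype(np.uint8),60):
        (u,v),r=cv2.minEnclosingCircle(b);A=cv2.contourArea(b)
        if A>.7*np.pi*r*r and A<4000:print(n,z,np.round([u,v,r,A],1),onz(c,u,v,z))
E
python3 -c "
from h import *
snap('w4');snap('t4','top');snap('s4','side');caps('w4');caps('t4')
a=cv2.imread('pics/w4.png');b=cv2.imread('pics/t4.png');cv2.imwrite('pics/m4.png',cv2.resize(np.hstack([a[:,100:],b[60:330,90:480].copy() if 0 else cv2.resize(b[90:330,90:480],(682,420))]),(800,295)))"
```

```text
w4 14.6 [ 0.465  -0.2474  0.2242] yaw -5.34 0.05553107885990896
t4 14.65 [ 0.4653 -0.2468  0.2242] yaw -5.26 0.055564342960433645
s4 14.7 [ 0.4655 -0.2465  0.2242] yaw -5.21 0.05530821502926062
w4 0.032 [ 315.5  289.7   20.  1106. ] [ 0.4965 -0.3601  0.032 ]
w4 0.05 [ 315.5  289.7   20.  1106. ] [ 0.4951 -0.3491  0.05  ]
```

View pics/m4.png

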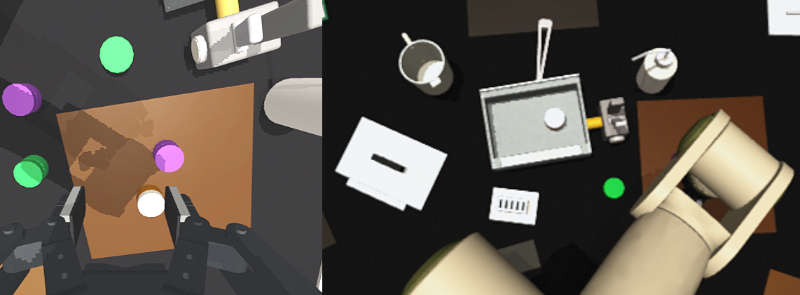

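Jar B was nudged to (0.4965, −0.360). Jar A stands in the box and the cassette is on the tile. Now jar B.

>>> arm_command([
  {"delta_pos": [11, -38, -20], "dr": [0, 0, 0]},
  {"delta_pos": [11, -38, -20], "dr": [0, 0, 0]},
  {"delta_pos": [10, -38, -20], "dr": [0, 0, 0]},
  {"delta_pos": [0, 0, -40], "dr": [0, 0, 0]},
  {"delta_pos": [0, 0, -40], "dr": [0, 0, 0]},
  {"delta_pos": [0, 0, -30], "dr": [0, 0, 0]},
  {"delta_pos": [0, 0, 0], "dr": [0, 0, 0]},
  {"delta_pos": [0, 0, 0], "dr": [0, 0, 0]},
], grip=0.75)

```text
time_s: 15.55
position: [0.498, -0.3608, 0.055]
tool_rot: [[0.996, -0.091, 0.0], [-0.091, -0.996, -0.0], [0.0, 0.0, -1.0]]
ft_force: [-1.0, 0.1, 0.4]
grip_width: 0.0638
```

```bash
python3 -c "
from h import *
snap('w5');caps('w5')"
```

```text
w5 15.55 [ 0.498  -0.3608  0.055 ] yaw -5.2 0.06379552952490525
```

>>> arm_command([
  {"delta_pos": [0, 1, -18], "dr": [0, 0, 0]},
  {"delta_pos": [0, 0, -9], "dr": [0, 0, 0]},
  {"delta_pos": [0, 0, 0], "dr": [0, 0, 0]},
  {"delta_pos": [0, 0, 0], "dr": [0, 0, 0]},
])

```text
time_s: 16.0
position: [0.4976, -0.3604, 0.0283]
tool_rot: [[0.996, -0.092, 0.001], [-0.092, -0.996, -0.001], [0.001, 0.001, -1.0]]
ft_force: [-0.0, 1.1, 0.1]
grip_width: 0.064
```

>>> arm_command([
  {"delta_pos": [0, 0, 0], "dr": [0, 0, 0]},
  {"delta_pos": [0, 0, 0], "dr": [0, 0, 0]},
  {"delta_pos": [0, 0, 0], "dr": [0, 0, 0]},
  {"delta_pos": [0, 0, 0], "dr": [0, 0, 0]},
  {"delta_pos": [0, 0, 0], "dr": [0, 0, 0]},
  {"delta_pos": [0, 0, 0], "dr": [0, 0, 0]},
], grip=0.3, squeeze=30)

```text
time_s: 16.6
position: [0.4976, -0.3605, 0.0283]
tool_rot: [[0.996, -0.092, 0.001], [-0.092, -0.996, -0.001], [0.001, 0.001, -1.0]]
ft_force: [-0.1, 0.6, 6.2]
grip_width: 0.043
```

>>> arm_command([
  {"delta_pos": [0, 0, 20], "dr": [0, 0, 0]},
  {"delta_pos": [0, 0, 40], "dr": [0, 0, 0]},
  {"delta_pos": [0, 0, 45], "dr": [0, 0, 0]},
  {"delta_pos": [0, 0, 45], "dr": [0, 0, 0]},
  {"delta_pos": [0, 0, 40], "dr": [0, 0, 0]},
  {"delta_pos": [8, 36, 0], "dr": [0, 0, 1.3]},
  {"delta_pos": [8, 36, 0], "dr": [0, 0, 1.3]},
  {"delta_pos": [8, 36, 0], "dr": [0, 0, 1.3]},
  {"delta_pos": [8, 36, 0], "dr": [0, 0, 1.3]},
  {"delta_pos": [8, 36, 0], "dr": [0, 0, 1.3]},
  {"delta_pos": [8, 36, 0], "dr": [0, 0, 1.3]},
  {"delta_pos": [8, 37, 0], "dr": [0, 0, 1.3]},
  {"delta_pos": [8, 37, 0], "dr": [0, 0, 1.3]},
  {"delta_pos": [8, 37, 0], "dr": [0, 0, 1.4]},
  {"delta_pos": [8, 37, 0], "dr": [0, 0, 1.4]},
  {"delta_pos": [8, 37, 0], "dr": [0, 0, 1.4]},
  {"delta_pos": [8, 36, 0], "dr": [0, 0, 1.4]},
  {"delta_pos": [0, 0, 0], "dr": [0, 0, 0]},
  {"delta_pos": [0, 0, -30], "dr": [0, 0, 0]},
  {"delta_pos": [0, 0, -40], "dr": [0, 0, 0]},
])

```text
time_s: 18.6
position: [0.594, 0.0766, 0.1482]
tool_rot: [[0.982, 0.186, 0.005], [0.186, -0.982, -0.001], [0.005, 0.001, -1.0]]
ft_force: [0.9, -0.1, -0.5]
grip_width: 0.043
```

>>> arm_command([
  {"delta_pos": [0, 0, -40], "dr": [0, 0, 0]},
  {"delta_pos": [0, 0, -35], "dr": [0, 0, 0]},
  {"delta_pos": [0, 0, -20], "dr": [0, 0, 0]},
  {"delta_pos": [0, 0, -4], "dr": [0, 0, 0]},
  {"delta_pos": [0, 0, 0], "dr": [0, 0, 0]},
  {"delta_pos": [0, 0, 0], "dr": [0, 0, 0]},
  {"delta_pos": [0, 0, 0], "dr": [0, 0, 0]},
])

```text
time_s: 19.3
position: [0.5937, 0.0767, 0.0494]
tool_rot: [[0.983, 0.186, 0.002], [0.186, -0.983, -0.0], [0.002, 0.001, -1.0]]
ft_force: [0.3, -1.1, -0.6]
grip_width: 0.0432
```

>>> arm_command([
  {"delta_pos": [0, 0, -2.5], "dr": [0, 0, 0]},
  {"delta_pos": [0, 0, -1], "dr": [0, 0, 0]},
  {"delta_pos": [0, 0, 0], "dr": [0, 0, 0]},
  {"delta_pos": [0, 0, 0], "dr": [0, 0, 0]},
])

```text
time_s: 19.7
position: [0.5937, 0.0768, 0.0463]
tool_rot: [[0.982, 0.186, 0.002], [0.186, -0.982, -0.0], [0.002, 0.001, -1.0]]
ft_force: [-3.4, 0.9, 10.3]
grip_width: 0.043
```

>>> arm_command([
  {"delta_pos": [0, 0, 0], "dr": [0, 0, 0]},
  {"delta_pos": [0, 0, 0], "dr": [0, 0, 0]},
  {"delta_pos": [0, 0, 0], "dr": [0, 0, 0]},
  {"delta_pos": [0, 0, 0], "dr": [0, 0, 0]},
  {"delta_pos": [0, 0, 20], "dr": [0, 0, 0]},
  {"delta_pos": [0, 0, 40], "dr": [0, 0, 0]},
  {"delta_pos": [0, 0, 40], "dr": [0, 0, 0]},
  {"delta_pos": [0, 0, 40], "dr": [0, 0, 0]},
  {"delta_pos": [0, 0, 40], "dr": [0, 0, 0]},
  {"delta_pos": [-14, 27, 7], "dr": [0, 0, -4.4]},
  {"delta_pos": [-14, 27, 7], "dr": [0, 0, -4.4]},
  {"delta_pos": [-14, 27, 7], "dr": [0, 0, -4.4]},
  {"delta_pos": [-14, 27, 7], "dr": [0, 0, -4.4]},
  {"delta_pos": [-14, 27, 7], "dr": [0, 0, -4.4]},
  {"delta_pos": [-14, 27, 7], "dr": [0, 0, -4.4]},
  {"delta_pos": [-14, 27, 7], "dr": [0, 0, -4.4]},
  {"delta_pos": [-14, 27, 7], "dr": [0, 0, -4.4]},
  {"delta_pos": [0, 0, 0], "dr": [0, 0, 0]},
  {"delta_pos": [0, 0, 0], "dr": [0, 0, 0]},
], grip=0.65)

```text
time_s: 21.6
position: [0.4811, 0.293, 0.2806]
tool_rot: [[0.911, -0.412, 0.0], [-0.412, -0.911, -0.0], [0.0, 0.0, -1.0]]
ft_force: [0.2, 0.1, -0.1]
grip_width: 0.0558
```

```bash
python3 -c "
from h import *
snap('w6');snap('t6','top')
a=cv2.imread('pics/w6.png');b=cv2.imread('pics/t6.png')
cv2.imwrite('pics/m6.png',np.hstack([a,cv2.resize(b[130:340,210:330],(240,420))]))"
```

```text
w6 21.6 [0.4811 0.293  0.2806] yaw -24.34 0.055833005470626584
t6 21.65 [0.4814 0.2924 0.2804] yaw -24.42 0.05542344996528935
```

View pics/m6.png

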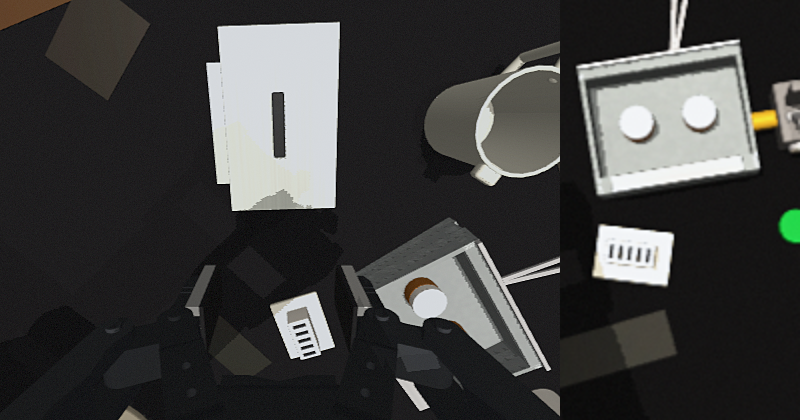

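Both jars stand inside the box. The cover plate spans (218,28) to (337,208), with the lip on its left and the handle at (278,125).

Run:
```python
from h import *
c=dict(np.load("pics/w6.npz"));im=cv2.imread("pics/w6.png")
P=[onz(c,*p,.006) for p in [(218,27.5),(340,22),(337,208),(231,210.5)]];print([p[:2] for p in P])
ctr=np.mean(P,0);yx=P[0]+P[1]-P[2]-P[3];xx=P[1]+P[2]-P[0]-P[3]
print("yaw y",np.degrees(np.arctan2(-yx[0],yx[1])),"yaw x",np.degrees(np.arctan2(xx[1],xx[0])),"size",np.linalg.norm(xx)/2,np.linalg.norm(yx)/2)
L=[onz(c,*p,.004) for p in [(207,63),(218,184)]];d=L[0]-L[1];print("lip",np.mean(L,0),np.linalg.norm(d),np.degrees(np.arctan2(-d[0],d[1])))
H=[onz(c,*p,.036) for p in [(272,93),(284,92.5),(285.5,156.5),(273.5,157)]];h=np.mean(H,0);d=H[0]+H[1]-H[2]-H[3];print("handle",h,np.linalg.norm(d)/2,np.degrees(np.arctan2(-d[0],d[1])))
for y in(-24,-25):
  R=Rz(y);print(y,"origin from plate",ctr-R@[.008,0,0],"lip",np.mean(L,0)+R@[.075,0,0],"handle",h-R@[.005,0,0])
```

```text
[array([0.4904, 0.474 ]), array([0.6145, 0.4236]), array([0.5349, 0.2264]), array([0.4078, 0.2804])]
yaw y -22.541589746730658 yaw x -22.55030163522236 size 0.13597439678661447 0.2115203546324028
lip [0.4353 0.3832 0.004 ] 0.1404957973960821 -22.592052982127193
handle [0.5088 0.3527 0.036 ] 0.06834608987483537 -22.942717995232243
-24 origin from plate [0.5046 0.3543 0.006 ] lip [0.5038 0.3527 0.004 ] handle [0.5042 0.3547 0.036 ]
-25 origin from plate [0.5047 0.3545 0.006 ] lip [0.5032 0.3515 0.004 ] handle [0.5042 0.3548 0.036 ]
```

Cover yaw is −22.6° and its origin (0.5044, 0.3545), with the plate, lip and handle all consistent with each other. Next I grip the handle at (0.5088, 0.3527).

>>> arm_command([
  {"delta_pos": [9, 20, -20], "dr": [0, 0, 0.6]},
  {"delta_pos": [9, 20, -30], "dr": [0, 0, 0.6]},
  {"delta_pos": [9.5, 19.5, -30], "dr": [0, 0, 0.6]},
  {"delta_pos": [0, 0, -40], "dr": [0, 0, 0]},
  {"delta_pos": [0, 0, -40], "dr": [0, 0, 0]},
  {"delta_pos": [0, 0, -40], "dr": [0, 0, 0]},
  {"delta_pos": [0, 0, -25], "dr": [0, 0, 0]},
  {"delta_pos": [0, 0, -15], "dr": [0, 0, 0]},
  {"delta_pos": [0, 0, 0], "dr": [0, 0, 0]},
  {"delta_pos": [0, 0, 0], "dr": [0, 0, 0]},
], grip=0.5)

```text
time_s: 22.7
position: [0.5094, 0.3518, 0.0411]
tool_rot: [[0.922, -0.386, 0.0], [-0.386, -0.922, 0.0], [0.0, -0.0, -1.0]]
ft_force: [0.5, 0.4, 0.7]
grip_width: 0.0426
```

>>> arm_command([
  {"delta_pos": [0, 0, -5], "dr": [0, 0, 0]},
  {"delta_pos": [0, 0, -2], "dr": [0, 0, 0]},
  {"delta_pos": [0, 0, 0], "dr": [0, 0, 0]},
  {"delta_pos": [0, 0, 0], "dr": [0, 0, 0]},
])

```text
time_s: 23.1
position: [0.5088, 0.3524, 0.0341]
tool_rot: [[0.923, -0.385, 0.0], [-0.385, -0.923, 0.0], [0.0, -0.0, -1.0]]
ft_force: [0.8, 0.3, -0.2]
grip_width: 0.0423
```

>>> arm_command([
  {"delta_pos": [0, 0, 0], "dr": [0, 0, 0]},
  {"delta_pos": [0, 0, 0], "dr": [0, 0, 0]},
  {"delta_pos": [0, 0, 0], "dr": [0, 0, 0]},
  {"delta_pos": [0, 0, 0], "dr": [0, 0, 0]},
  {"delta_pos": [0, 0, 0], "dr": [0, 0, 0]},
  {"delta_pos": [0, 0, 0], "dr": [0, 0, 0]},
], grip=0.0, squeeze=80)

```text
time_s: 23.7
position: [0.5087, 0.3525, 0.0342]
tool_rot: [[0.923, -0.385, 0.0], [-0.385, -0.923, 0.0], [0.0, -0.0, -1.0]]
ft_force: [-2.5, 0.0, 6.5]
grip_width: 0.0123
```

```bash
cat > way.py <<'E'
from h import *
from scipy.spatial.transform import Rotation as Ro
B=np.array([.6022,.0323,0]);RB=Rz(10.8);X0,Z0,ZT=-79.,55.3,34.2
def tcp(lx,lz,th,xg=5,yg=-0.,zt=ZT):
    """lip front-bottom edge at seat (lx,lz) mm, cover tilted th deg from seat -> world TCP mm, tool R"""
    S=RB@Ro.from_euler("y",-6,degrees=True).as_matrix();o=B*1e3+RB@[X0,0,Z0]
    C=Ro.from_euler("y",-th,degrees=True).as_matrix()
    p=np.array([lx,0,lz])+C@[75+xg,yg,zt]
    return o+S@p,S@C@np.diag([1,-1,-1])
if __name__=="__main__":
    for a in [(30,80,25),(30,4,25),(3,3,25),(3,3,20),(3,2,15),(3,2,10),(3,1.5,5),(3,1,2),(3,.5,0),(3,0,0)]:
        p,R=tcp(*a);print(a,np.round(p,1))
E
python3 way.py
```

```text
(30, 80, 25) [595.7  31.1 208.5]
(30, 4, 25) [603.6  32.6 132.9]
(3, 3, 25) [577.3  27.5 129.1]
(3, 3, 20) [583.1  28.7 124.4]
(3, 2, 15) [588.6  29.7 118.2]
(3, 2, 10) [593.6  30.7 112.5]
(3, 1.5, 5) [598.1  31.5 105.9]
(3, 1, 2) [600.6  32.  101.6]
(3, 0.5, 0) [602.1  32.3  98.5]
(3, 0, 0) [602.2  32.3  98. ]
```

>>> arm_command([
  {"delta_pos": [0, 0, 10], "dr": [0, 0, 0]},
  {"delta_pos": [0, 0, 25], "dr": [0, 0, 0]},
  {"delta_pos": [0, 0, 40], "dr": [0, 0, 0]},
  {"delta_pos": [0, 0, 40], "dr": [0, 0, 0]},
  {"delta_pos": [0, 0, 40], "dr": [0, 0, 0]},
  {"delta_pos": [0, 0, 40], "dr": [0, 0, 0]},
  {"delta_pos": [0, 0, 20], "dr": [0, 0, 0]},
  {"delta_pos": [0, 0, 0], "dr": [0, 0, 0]},
  {"delta_pos": [0, 0, 0], "dr": [0, 0, 0]},
])

```text
time_s: 24.6
position: [0.5083, 0.3521, 0.2475]
tool_rot: [[0.923, -0.385, -0.002], [-0.385, -0.923, -0.001], [-0.001, 0.001, -1.0]]
ft_force: [1.0, 0.4, -4.2]
grip_width: 0.0125
```

>>> arm_command([
  {"delta_pos": [7.3, -26.8, 0], "dr": [0, 0, 2.79]},
  {"delta_pos": [7.3, -26.8, 0], "dr": [0, 0, 2.79]},
  {"delta_pos": [7.3, -26.8, 0], "dr": [0, 0, 2.79]},
  {"delta_pos": [7.3, -26.8, 0], "dr": [0, 0, 2.79]},
  {"delta_pos": [7.3, -26.8, 0], "dr": [0, 0, 2.79]},
  {"delta_pos": [7.3, -26.8, 0], "dr": [0, 0, 2.79]},
  {"delta_pos": [7.3, -26.8, 0], "dr": [0, 0, 2.79]},
  {"delta_pos": [7.3, -26.8, 0], "dr": [0, 0, 2.79]},
  {"delta_pos": [7.3, -26.8, 0], "dr": [0, 0, 2.79]},
  {"delta_pos": [7.3, -26.8, 0], "dr": [0, 0, 2.79]},
  {"delta_pos": [7.3, -26.8, 0], "dr": [0, 0, 2.79]},
  {"delta_pos": [7.3, -26.8, 0], "dr": [0, 0, 2.79]},
  {"delta_pos": [0, 0, 0], "dr": [0, 0, 0]},
  {"delta_pos": [0, 0, 0], "dr": [0, 0, 0]},
])

```text
time_s: 26.0
position: [0.5958, 0.0305, 0.2467]
tool_rot: [[0.983, 0.186, -0.004], [0.186, -0.983, 0.001], [-0.004, -0.002, -1.0]]
ft_force: [0.1, -0.6, -3.1]
grip_width: 0.0129
```

>>> arm_command([
  {"delta_pos": [0, 0, 0], "dr": [0.726, -3.806, 0]},
  {"delta_pos": [0, 0, 0], "dr": [0.726, -3.806, 0]},
  {"delta_pos": [0, 0, 0], "dr": [0.726, -3.806, 0]},
  {"delta_pos": [0, 0, 0], "dr": [0.726, -3.806, 0]},
  {"delta_pos": [0, 0, 0], "dr": [0.726, -3.806, 0]},
  {"delta_pos": [0, 0, 0], "dr": [0.726, -3.806, 0]},
  {"delta_pos": [0, 0, 0], "dr": [0.726, -3.806, 0]},
  {"delta_pos": [0, 0, 0], "dr": [0.726, -3.806, 0]},
  {"delta_pos": [0, 0, -15], "dr": [0, 0, 0]},
  {"delta_pos": [0, 0, -15], "dr": [0, 0, 0]},
  {"delta_pos": [0, 0, -10], "dr": [0, 0, 0]},
  {"delta_pos": [0, 0, 0], "dr": [0, 0, 0]},
  {"delta_pos": [0, 0, 0], "dr": [0, 0, 0]},
])

```text
time_s: 27.3
position: [0.5963, 0.0312, 0.2088]
tool_rot: [[0.842, 0.188, 0.506], [0.161, -0.982, 0.097], [0.515, -0.0, -0.857]]
ft_force: [0.3, 0.2, -2.5]
grip_width: 0.0124
```

Run:
```python
from way import *
o=env.observe();p,R=tcp(30,80,25)
print(o["position"]*1e3-p, "rot err world deg",Ro.from_matrix(R@o["tool_rot"].T).as_rotvec(degrees=True))
snap('w7');snap('s7','side')
a=cv2.imread('pics/w7.png');b=cv2.imread('pics/s7.png')
cv2.imwrite('pics/m7.png',np.hstack([cv2.resize(a,(400,300)),cv2.resize(b[120:300,200:440],(400,300))]))
```

```text
[0.5879 0.1398 0.2931] rot err world deg [-0.0087 -0.0226 -0.037 ]
w7 27.3 [0.5963 0.0312 0.2088] yaw 10.83 0.012353052007658093
s7 27.35 [0.5965 0.031  0.2093] yaw 10.83 0.012432773017774765
```

View pics/m7.png

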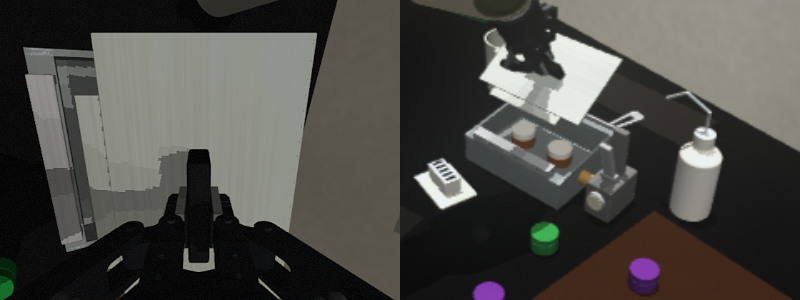

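The wrist view shows the cover tilted above the box, lip to the left at about (105,133). The side view shows both jars upright inside and the cassette on the tile. I'll check the cover's pose in the grip against the image.

Run:
```python
from way import *
c=dict(np.load("pics/w7.npz"));o=env.observe();R=o["tool_rot"]@np.diag([1,-1,-1]);O=o["position"]-R@[.005,0,.0342]
for n,q in(("lipL",[-75,70,4]),("lipR",[-75,-70,4]),("plF",[-59,106,6]),("plB",[75,106,6]),("ledgeL",None),("ledgeR",None)):
    if q is None:
        X=B+RB@(np.array([X0,0,Z0])+Ro.from_euler("y",-6,degrees=True).as_matrix()@[12,76 if n[-1]=="L" else -76,17])/1e3
    else: X=O+R@(np.array(q)/1e3)
    print(n,np.round(proj(c,X),1))
im=cv2.imread("pics/w7.png");cv2.imwrite("pics/c7.png",cv2.resize(im[30:350,20:180],None,fx=2.5,fy=1.8,interpolation=cv2.INTER_CUBIC))
```

```text
lipL [105.1 135.6]
lipR [144.3 376.4]
plF [126.2  48.1]
plB [443.9  48. ]
ledgeL [ 77. 119.]
ledgeR [115.6 326.7]
```

View pics/c7.png

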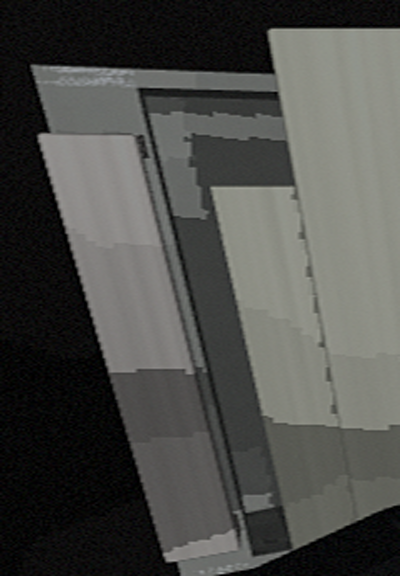

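The prediction matches within 1 mm for the lip, plate and ledge. Descend, then insert the lip.

>>> arm_command([
  {"delta_pos": [1.2, 0.2, -12], "dr": [0, 0, 0]},
  {"delta_pos": [1.3, 0.2, -14], "dr": [0, 0, 0]},
  {"delta_pos": [1.3, 0.3, -14], "dr": [0, 0, 0]},
  {"delta_pos": [1.3, 0.3, -14], "dr": [0, 0, 0]},
  {"delta_pos": [1.2, 0.3, -12], "dr": [0, 0, 0]},
  {"delta_pos": [1, 0.2, -9.5], "dr": [0, 0, 0]},
  {"delta_pos": [0, 0, 0], "dr": [0, 0, 0]},
  {"delta_pos": [0, 0, 0], "dr": [0, 0, 0]},
  {"delta_pos": [-4, -0.8, -0.5], "dr": [0, 0, 0]},
  {"delta_pos": [-4, -0.8, -0.6], "dr": [0, 0, 0]},
  {"delta_pos": [-4, -0.8, -0.6], "dr": [0, 0, 0]},
  {"delta_pos": [-4, -0.8, -0.6], "dr": [0, 0, 0]},
  {"delta_pos": [0, 0, 0], "dr": [0, 0, 0]},
  {"delta_pos": [0, 0, 0], "dr": [0, 0, 0]},
])

```text
time_s: 28.8
position: [0.5876, 0.029, 0.1311]
tool_rot: [[0.842, 0.187, 0.506], [0.161, -0.982, 0.096], [0.515, 0.0, -0.857]]
ft_force: [-1.1, -0.1, -2.7]
grip_width: 0.0126
```

```bash
cat > chk.py <<'E'
from way import *
import sys
def chk(*a):
    o=env.observe();p,R=tcp(*a);print(o["time_s"],"err mm",o["position"]*1e3-p,"rot",Ro.from_matrix(R@o["tool_rot"].T).as_rotvec(degrees=True),"F",o["ft_force"],o["wrist_torque"],o["grip_width"])
chk(*map(float,sys.argv[1:]))
E
python3 chk.py 14 3.4 25
```

```text
28.8 err mm [-0.3443 -0.6066  0.4425] rot [0.0105 0.0128 0.0007] F [-1.0671 -0.0775 -2.7268] [-0.1286  0.5372 -0.0387] 0.012646256016160784
```

>>> arm_command([
  {"delta_pos": [-2, -0.3, -0.4], "dr": [0, 0, 0]},
  {"delta_pos": [-2, -0.3, -0.4], "dr": [0, 0, 0]},
  {"delta_pos": [-2, -0.3, -0.4], "dr": [0, 0, 0]},
  {"delta_pos": [-2, -0.3, -0.4], "dr": [0, 0, 0]},
  {"delta_pos": [-2, -0.3, -0.4], "dr": [0, 0, 0]},
  {"delta_pos": [0, 0, 0], "dr": [0, 0, 0]},
  {"delta_pos": [0, 0, 0], "dr": [0, 0, 0]},
])

```text
time_s: 29.5
position: [0.5777, 0.0275, 0.129]
tool_rot: [[0.842, 0.187, 0.506], [0.161, -0.982, 0.096], [0.515, 0.0, -0.857]]
ft_force: [-0.0, -0.2, -3.2]
grip_width: 0.0126
```

```bash
python3 chk.py 3 3 25; python3 -c "
from h import *
snap('w8');im=snap('s8','side')
a=cv2.imread('pics/w8.png')
b=cv2.imread('pics/s8.png')
cv2.imwrite('pics/m8.png',np.hstack([cv2.resize(a[40:380,20:220],(300,510)),cv2.resize(b[150:270,220:340],(500,510),interpolation=cv2.INTER_CUBIC)]))"
```

```text
29.5 err mm [ 0.3794 -0.0272 -0.0967] rot [ 0.0077  0.0065 -0.0018] F [-0.023  -0.2176 -3.2204] [-0.0962  0.535  -0.0368] 0.012598427642598591
w8 29.5 [0.5777 0.0275 0.129 ] yaw 10.81 0.012598427642598591
s8 29.55 [0.5777 0.0276 0.129 ] yaw 10.81 0.012555043647865567
```

View pics/m8.png

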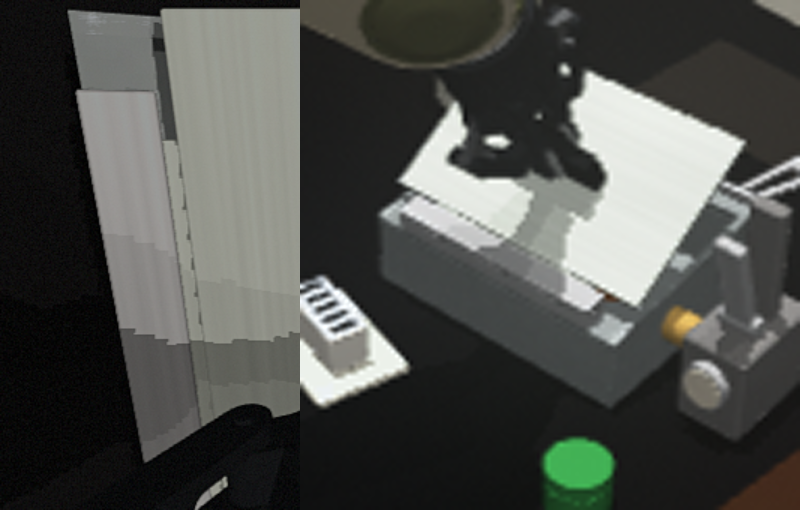

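The lip is inside the pocket under the ledge, with the far edge raised 25° and no contact force. Now I swing it down in stages.

>>> arm_command([
  {"delta_pos": [1.9, 0.4, -1.5], "dr": [-0.312, 1.637, 0]},
  {"delta_pos": [1.9, 0.4, -1.6], "dr": [-0.312, 1.637, 0]},
  {"delta_pos": [2.0, 0.4, -1.6], "dr": [-0.312, 1.637, 0]},
  {"delta_pos": [1.8, 0.3, -2.0], "dr": [-0.312, 1.637, 0]},
  {"delta_pos": [1.8, 0.3, -2.1], "dr": [-0.312, 1.637, 0]},
  {"delta_pos": [1.9, 0.4, -2.1], "dr": [-0.312, 1.637, 0]},
  {"delta_pos": [1.7, 0.3, -1.9], "dr": [-0.312, 1.637, 0]},
  {"delta_pos": [1.7, 0.3, -1.9], "dr": [-0.312, 1.637, 0]},
  {"delta_pos": [1.6, 0.4, -1.9], "dr": [-0.312, 1.637, 0]},
  {"delta_pos": [1.5, 0.2, -2.2], "dr": [-0.312, 1.637, 0]},
  {"delta_pos": [1.5, 0.3, -2.2], "dr": [-0.312, 1.637, 0]},
  {"delta_pos": [1.5, 0.3, -2.2], "dr": [-0.312, 1.637, 0]},
  {"delta_pos": [0, 0, 0], "dr": [0, 0, 0]},
  {"delta_pos": [0, 0, 0], "dr": [0, 0, 0]},
])

```text
time_s: 31.0
position: [0.5984, 0.0316, 0.1057]
tool_rot: [[0.964, 0.188, 0.188], [0.184, -0.982, 0.036], [0.191, -0.0, -0.982]]
ft_force: [-0.1, -0.8, -3.4]
grip_width: 0.0124
```

```bash
python3 chk.py 3 1.5 5
```

```text
31.0 err mm [ 0.3418  0.0987 -0.2791] rot [-0.0128  0.0312 -0.0164] F [-0.0755 -0.8207 -3.3718] [-0.0067  0.2131  0.0095] 0.012358534333114322
```

>>> arm_command([
  {"delta_pos": [0.9, 0.15, -1.7], "dr": [-0.234, 1.228, 0]},
  {"delta_pos": [0.9, 0.15, -1.7], "dr": [-0.234, 1.228, 0]},
  {"delta_pos": [0.9, 0.15, -1.7], "dr": [-0.234, 1.228, 0]},
  {"delta_pos": [0.9, 0.15, -1.7], "dr": [-0.234, 1.228, 0]},
  {"delta_pos": [0, 0, 0], "dr": [0, 0, 0]},
  {"delta_pos": [0, 0, 0], "dr": [0, 0, 0]},
  {"delta_pos": [0, 0, 0], "dr": [0, 0, 0]},
])

```text
time_s: 31.7
position: [0.6019, 0.0322, 0.099]
tool_rot: [[0.977, 0.188, 0.103], [0.187, -0.982, 0.02], [0.105, -0.0, -0.995]]
ft_force: [-0.1, 0.2, -2.9]
grip_width: 0.0125
```

```bash
python3 chk.py 3 0.5 0
```

```text
31.7 err mm [-0.173  -0.1024  0.4961] rot [-0.0037  0.0022 -0.0118] F [-0.1297  0.1991 -2.9013] [-0.0619  0.1    -0.0215] 0.012496465353724404
```

Still free, about 1 mm above the rim. Lower gently to contact.

>>> arm_command([
  {"delta_pos": [0, 0, -0.4], "dr": [0, 0, 0]},
  {"delta_pos": [0, 0, -0.4], "dr": [0, 0, 0]},
  {"delta_pos": [0, 0, -0.3], "dr": [0, 0, 0]},
  {"delta_pos": [0, 0, 0], "dr": [0, 0, 0]},
  {"delta_pos": [0, 0, 0], "dr": [0, 0, 0]},
])

```text
time_s: 32.2
position: [0.602, 0.0322, 0.0979]
tool_rot: [[0.977, 0.188, 0.103], [0.186, -0.982, 0.02], [0.105, -0.0, -0.995]]
ft_force: [-0.0, 1.2, -3.5]
grip_width: 0.0127
```

>>> arm_command([
  {"delta_pos": [0, 0, -0.4], "dr": [0, 0, 0]},
  {"delta_pos": [0, 0, -0.4], "dr": [0, 0, 0]},
  {"delta_pos": [0, 0, 0], "dr": [0, 0, 0]},
  {"delta_pos": [0, 0, 0], "dr": [0, 0, 0]},
])

```text
time_s: 32.6
position: [0.6021, 0.0322, 0.0977]
tool_rot: [[0.977, 0.188, 0.103], [0.187, -0.982, 0.02], [0.105, 0.0, -0.994]]
ft_force: [-3.7, -1.3, 6.1]
grip_width: 0.0125
```

Contact (6 N up). Release and retreat along the tool axis.

>>> arm_command([
  {"delta_pos": [0, 0, 0], "dr": [0, 0, 0]},
  {"delta_pos": [0, 0, 0], "dr": [0, 0, 0]},
  {"delta_pos": [0, 0, 0], "dr": [0, 0, 0]},
  {"delta_pos": [0, 0, 0], "dr": [0, 0, 0]},
  {"delta_pos": [0, 0, 0], "dr": [0, 0, 0]},
  {"delta_pos": [-1, -0.2, 10], "dr": [0, 0, 0]},
  {"delta_pos": [-3, -0.6, 30], "dr": [0, 0, 0]},
  {"delta_pos": [-4, -0.8, 40], "dr": [0, 0, 0]},
  {"delta_pos": [-4, -0.8, 40], "dr": [0, 0, 0]},
  {"delta_pos": [-5, -1, 50], "dr": [-0.56, 2.95, 0]},
  {"delta_pos": [0, 0, 40], "dr": [-0.56, 2.95, 0]},
  {"delta_pos": [0, 0, 40], "dr": [0, 0, 0]},
  {"delta_pos": [0, -20, 0], "dr": [0, 0, 0]},
  {"delta_pos": [0, -20, 0], "dr": [0, 0, 0]},
  {"delta_pos": [0, 0, 0], "dr": [0, 0, 0]},
  {"delta_pos": [0, 0, 0], "dr": [0, 0, 0]},
], grip=0.5)

```text
time_s: 34.2
position: [0.5848, -0.0112, 0.3472]
tool_rot: [[0.982, 0.187, 0.0], [0.187, -0.982, 0.0], [0.0, -0.0, -1.0]]
ft_force: [0.2, 0.9, -0.5]
grip_width: 0.0429
```

Run:
```python
from way import *
im,c=snap('w9')
S=RB@Ro.from_euler("y",-6,degrees=True).as_matrix()
for n,q in(("coverBL",[153,106,6]),("coverBR",[153,-106,6]),("plFL",[19,106,6]),("fenceBL",[156,106,8]),("handleTop",[83,0,36])):
    X=B+RB@(np.array([X0,0,Z0])/1e3)+S@(np.array(q)/1e3);print(n,np.round(proj(c,X),1))
```

```text
w9 34.2 [ 0.5848 -0.0112  0.3472] yaw 10.77 0.042904519060735086
coverBL [365.8  50.3]
coverBR [352.2 229.6]
plFL [246.7  52.7]
fenceBL [368.8  49.9]
handleTop [299.6 149.7]
```

View pics/w9.png

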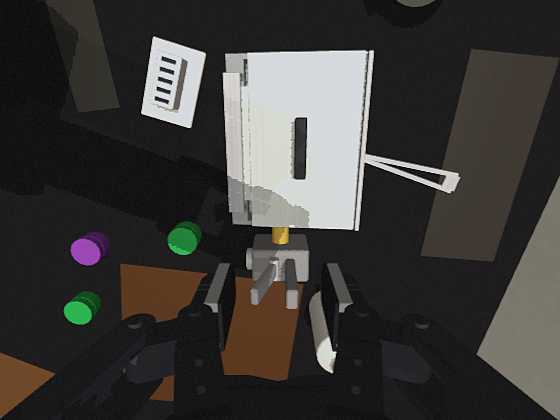

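The cover lies flat inside the fence, lip under the ledge, matching the predicted corners within about 2 px. I'll crop the pump to locate the grip and trigger tops.

Run:
```python
from h import *
im=cv2.imread("pics/w9.png");cv2.imwrite("pics/c9.png",cv2.resize(im[220:320,230:330],None,fx=6,fy=6,interpolation=cv2.INTER_CUBIC))
```

```text
(no output)
```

View pics/c9.png

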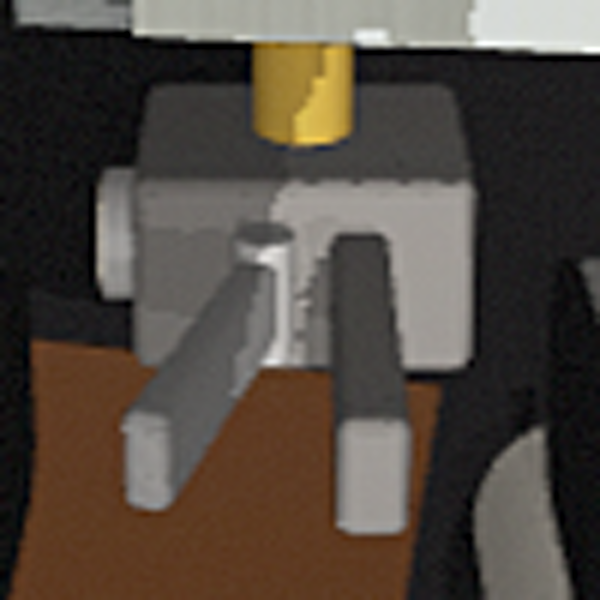

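Run:
```python
from way import *
c=dict(np.load("pics/w9.npz"));Wc=lambda X,Y:(230+X/6,220+Y/6)
for n,q,z in(("grip",[(338,420),(408,420),(405,532),(337,532)],.150),("trig",[(125,412),(173,412),(172,506),(127,506)],.1445),("block",[(140,180),(473,180),(470,368),(140,368)],.066)):
    k=np.array([RB.T@(onz(c,*Wc(*p),z)-B)*1e3 for p in q]);print(n,k.mean(0),"x",k[:,0],"y",k[:,1])
p=B+RB@[-.0165,-.1645,0];print(p)
```

```text
grip [  -9.0088 -164.5352  150.    ] x [-15.6255  -2.3176  -2.4468 -15.6455] y [-152.1638 -152.186  -176.907  -176.8839]
trig [ -52.1597 -164.1517  144.5   ] x [-56.5965 -47.3297 -47.9363 -56.7762] y [-153.6594 -153.6748 -174.644  -174.6287]
block [ -20.8904 -164.4392   66.    ] x [-59.0651  17.5454  18.2354 -60.2773] y [-140.0207 -140.1373 -188.8637 -188.7352]
[ 0.6168 -0.1324  0.    ]
```

The grip is centred at box (−9, −164.5) and the trigger tip at −52, so the sizes agree. The squeeze point is box (−19, −164.4). I'll descend fully open, offset 6 mm toward the trigger.

>>> arm_command([
  {"delta_pos": [6, -31, 0], "dr": [0, 0, 0]},
  {"delta_pos": [6, -31, 0], "dr": [0, 0, 0]},
  {"delta_pos": [6, -31, 0], "dr": [0, 0, 0]},
  {"delta_pos": [5.6, -29.7, 0], "dr": [0, 0, 0]},
  {"delta_pos": [0, 0, -30], "dr": [0, 0, 0]},
  {"delta_pos": [0, 0, -40], "dr": [0, 0, 0]},
  {"delta_pos": [0, 0, -40], "dr": [0, 0, 0]},
  {"delta_pos": [0, 0, -10], "dr": [0, 0, 0]},
  {"delta_pos": [0, 0, 0], "dr": [0, 0, 0]},
  {"delta_pos": [0, 0, 0], "dr": [0, 0, 0]},
], grip=1.0)

```text
time_s: 35.25
position: [0.6095, -0.1338, 0.2291]
tool_rot: [[0.982, 0.188, 0.003], [0.188, -0.982, -0.001], [0.003, 0.002, -1.0]]
ft_force: [-0.6, -0.0, 1.0]
grip_width: 0.0853
```

Run:
```python
from way import *
o=env.observe();print("box",RB.T@(o["position"]-B)*1e3,o["ft_force"],o["grip_width"])
snap('w10')
```

```text
box [ -23.9783 -164.5393  229.0718] [-0.5979 -0.0183  0.9686] 0.08534628547484084
w10 35.25 [ 0.6095 -0.1338  0.2291] yaw 10.84 0.08534628547484084
```

View pics/w10.png

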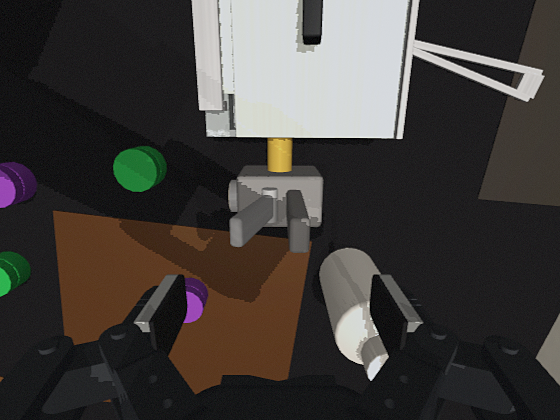

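The fingers straddle the pump, but the wash bottle cap at (375,360) is near the right finger. I'll triangulate the cap and spout before descending.

Run:
```python
from way import *
t=env.get_calibration("top");s=env.get_calibration("side");w=dict(np.load("pics/w10.npz"))
bx=lambda p:np.round(RB.T@(p-B)*1e3,1)
for n,a,b in(("spout tip",(344,137.5),(361.5,177)),("cap top",(371,136),(383,201))):
    p,e=two(t,a,s,b);print(n,bx(p),"gap mm",e*1e3)
print("cap wrist",bx(onz(w,377,365,.157)))
im=cv2.imread("pics/top0.png")[115:175,320:395];b=cv2.imread("pics/side0.png")[165:260,350:405]
cv2.imwrite("pics/c10.png",np.hstack([cv2.resize(im,(450,360),interpolation=cv2.INTER_CUBIC),cv2.resize(b,(208,360),interpolation=cv2.INTER_CUBIC)]))
```

```text
spout tip [  56.7 -203.6  196.3] gap mm 3.213084319981772
cap top [  60.9 -274.8  151.9] gap mm 2.10741992070392
cap wrist [  51.2 -266.7  157. ]
```

View pics/c10.png

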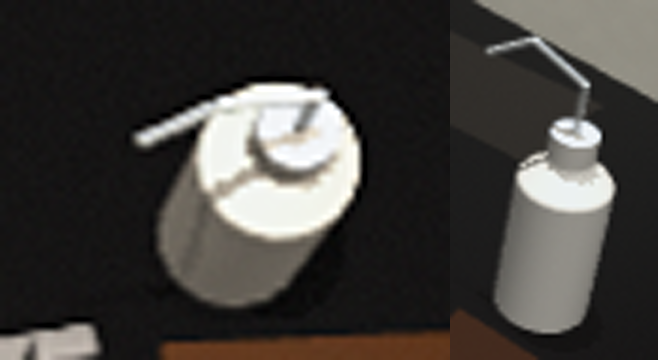

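The spout tip is at box (57, −204), z 0.196. The open fingers reach x ≈ +35, so there is about 20 mm of clearance and I can proceed.

>>> arm_command([
  {"delta_pos": [-0.5, 0, -25], "dr": [0, 0, 0]},
  {"delta_pos": [0, 0, -25], "dr": [0, 0, 0]},
  {"delta_pos": [0, 0, -20], "dr": [0, 0, 0]},
  {"delta_pos": [0, 0, -15], "dr": [0, 0, 0]},
  {"delta_pos": [0, 0, -15], "dr": [0, 0, 0]},
  {"delta_pos": [2.5, 0.5, 0], "dr": [0, 0, 0]},
  {"delta_pos": [2, 0.4, 0], "dr": [0, 0, 0]},
  {"delta_pos": [0, 0, 0], "dr": [0, 0, 0]},
  {"delta_pos": [0, 0, 0], "dr": [0, 0, 0]},
])

```text
time_s: 36.2
position: [0.6131, -0.1331, 0.128]
tool_rot: [[0.982, 0.188, 0.002], [0.188, -0.982, -0.001], [0.002, 0.001, -1.0]]
ft_force: [-0.2, -0.3, -0.6]
grip_width: 0.0857
```

Run:
```python
from way import *
o=env.observe();print("box",RB.T@(o["position"]-B)*1e3,o["ft_force"],o["grip_width"])
```

```text
box [ -20.2465 -164.5656  127.9747] [-0.2217 -0.282  -0.6366] 0.08566965268153467
```

>>> arm_command([
  {"delta_pos": [0, 0, 0], "dr": [0, 0, 0]},
  {"delta_pos": [0, 0, 0], "dr": [0, 0, 0]},
  {"delta_pos": [0, 0, 0], "dr": [0, 0, 0]},
  {"delta_pos": [0, 0, 0], "dr": [0, 0, 0]},
  {"delta_pos": [0, 0, 0], "dr": [0, 0, 0]},
  {"delta_pos": [0, 0, 0], "dr": [0, 0, 0]},
  {"delta_pos": [0, 0, 0], "dr": [0, 0, 0]},
  {"delta_pos": [0, 0, 0], "dr": [0, 0, 0]},
  {"delta_pos": [0, 0, 0], "dr": [0, 0, 0]},
  {"delta_pos": [0, 0, 0], "dr": [0, 0, 0]},
], grip=0.3, squeeze=40)

```text
time_s: 37.2
position: [0.6144, -0.1328, 0.1278]
tool_rot: [[0.982, 0.188, 0.005], [0.188, -0.982, -0.0], [0.004, 0.001, -1.0]]
ft_force: [11.3, 3.0, 3.0]
grip_width: 0.0327
```

The width of 32.7 mm, allowing about 1 mm of pad give against the 34 mm nominal, means a full squeeze. Release and repeat.

>>> arm_command([
  {"delta_pos": [1, 0.2, 0], "dr": [0, 0, 0]},
  {"delta_pos": [0, 0, 0], "dr": [0, 0, 0]},
  {"delta_pos": [0, 0, 0], "dr": [0, 0, 0]},
  {"delta_pos": [0, 0, 0], "dr": [0, 0, 0]},
  {"delta_pos": [0, 0, 0], "dr": [0, 0, 0]},
  {"delta_pos": [0, 0, 0], "dr": [0, 0, 0]},
  {"delta_pos": [0, 0, 0], "dr": [0, 0, 0]},
  {"delta_pos": [0, 0, 0], "dr": [0, 0, 0]},
  {"delta_pos": [0, 0, 0], "dr": [0, 0, 0]},
  {"delta_pos": [0, 0, 0], "dr": [0, 0, 0]},
  {"delta_pos": [0, 0, 0], "dr": [0, 0, 0]},
  {"delta_pos": [0, 0, 0], "dr": [0, 0, 0]},
], grip=1.0)

```text
time_s: 38.4
position: [0.6137, -0.1328, 0.1268]
tool_rot: [[0.982, 0.188, -0.0], [0.188, -0.982, 0.0], [-0.0, -0.0, -1.0]]
ft_force: [-0.4, 1.0, -0.3]
grip_width: 0.0852
```

```bash
python3 -c "
from h import *
snap('w11');b=cv2.imread('pics/w11.png');cv2.imwrite('pics/c11.png',b)
snap('s11','side')"
```

```text
w11 38.4 [ 0.6137 -0.1328  0.1268] yaw 10.81 0.08519504027803204
s11 38.45 [ 0.6137 -0.1328  0.1268] yaw 10.81 0.0849859935511726
```

>>> arm_command([
  {"delta_pos": [0, 0, 0], "dr": [0, 0, 0]},
  {"delta_pos": [0, 0, 0], "dr": [0, 0, 0]},
  {"delta_pos": [0, 0, 0], "dr": [0, 0, 0]},
  {"delta_pos": [0, 0, 0], "dr": [0, 0, 0]},
  {"delta_pos": [0, 0, 0], "dr": [0, 0, 0]},
  {"delta_pos": [0, 0, 0], "dr": [0, 0, 0]},
  {"delta_pos": [0, 0, 0], "dr": [0, 0, 0]},
  {"delta_pos": [0, 0, 0], "dr": [0, 0, 0]},
  {"delta_pos": [0, 0, 0], "dr": [0, 0, 0]},
  {"delta_pos": [0, 0, 0], "dr": [0, 0, 0]},
], grip=0.3)

```text
time_s: 39.5
position: [0.6144, -0.1328, 0.1275]
tool_rot: [[0.982, 0.188, 0.002], [0.188, -0.982, -0.0], [0.002, 0.001, -1.0]]
ft_force: [5.5, 0.8, 3.2]
grip_width: 0.0329
```

>>> arm_command([
  {"delta_pos": [0, 0, 0], "dr": [0, 0, 0]},
  {"delta_pos": [0, 0, 0], "dr": [0, 0, 0]},
  {"delta_pos": [0, 0, 0], "dr": [0, 0, 0]},
  {"delta_pos": [0, 0, 0], "dr": [0, 0, 0]},
  {"delta_pos": [0, 0, 0], "dr": [0, 0, 0]},
  {"delta_pos": [0, 0, 0], "dr": [0, 0, 0]},
  {"delta_pos": [0, 0, 0], "dr": [0, 0, 0]},
  {"delta_pos": [0, 0, 0], "dr": [0, 0, 0]},
  {"delta_pos": [0, 0, 0], "dr": [0, 0, 0]},
  {"delta_pos": [0, 0, 0], "dr": [0, 0, 0]},
  {"delta_pos": [0, 0, 0], "dr": [0, 0, 0]},
  {"delta_pos": [0, 0, 0], "dr": [0, 0, 0]},
], grip=1.0)

```text
time_s: 40.7
position: [0.6137, -0.1328, 0.1268]
tool_rot: [[0.982, 0.188, -0.0], [0.188, -0.982, 0.0], [-0.0, -0.0, -1.0]]
ft_force: [0.2, -0.1, 0.0]
grip_width: 0.0856
```

>>> arm_command([
  {"delta_pos": [0, 0, 0], "dr": [0, 0, 0]},
  {"delta_pos": [0, 0, 0], "dr": [0, 0, 0]},
  {"delta_pos": [0, 0, 0], "dr": [0, 0, 0]},
  {"delta_pos": [0, 0, 0], "dr": [0, 0, 0]},
  {"delta_pos": [0, 0, 0], "dr": [0, 0, 0]},
  {"delta_pos": [0, 0, 0], "dr": [0, 0, 0]},
  {"delta_pos": [0, 0, 0], "dr": [0, 0, 0]},
  {"delta_pos": [0, 0, 0], "dr": [0, 0, 0]},
  {"delta_pos": [0, 0, 0], "dr": [0, 0, 0]},
  {"delta_pos": [0, 0, 0], "dr": [0, 0, 0]},
], grip=0.3)

```text
time_s: 41.7
position: [0.6144, -0.1328, 0.1275]
tool_rot: [[0.982, 0.188, 0.002], [0.188, -0.982, -0.0], [0.002, 0.001, -1.0]]
ft_force: [4.9, 1.3, 4.1]
grip_width: 0.0328
```

>>> arm_command([
  {"delta_pos": [0, 0, 0], "dr": [0, 0, 0]},
  {"delta_pos": [0, 0, 0], "dr": [0, 0, 0]},
  {"delta_pos": [0, 0, 0], "dr": [0, 0, 0]},
  {"delta_pos": [0, 0, 0], "dr": [0, 0, 0]},
  {"delta_pos": [0, 0, 0], "dr": [0, 0, 0]},
  {"delta_pos": [0, 0, 0], "dr": [0, 0, 0]},
  {"delta_pos": [0, 0, 0], "dr": [0, 0, 0]},
  {"delta_pos": [0, 0, 0], "dr": [0, 0, 0]},
  {"delta_pos": [0, 0, 0], "dr": [0, 0, 0]},
  {"delta_pos": [0, 0, 0], "dr": [0, 0, 0]},
  {"delta_pos": [0, 0, 0], "dr": [0, 0, 0]},
  {"delta_pos": [0, 0, 0], "dr": [0, 0, 0]},
], grip=1.0)

```text
time_s: 42.9
position: [0.6137, -0.1328, 0.1268]
tool_rot: [[0.982, 0.188, -0.0], [0.188, -0.982, 0.0], [-0.0, -0.0, -1.0]]
ft_force: [0.8, -0.4, -0.1]
grip_width: 0.0852
```

Three squeezes done, each closing to 32.8 mm and opening to 85 mm with no force. I retreat to the earlier viewing pose and compare images numerically, since my viewing budget is used up.

>>> arm_command([
  {"delta_pos": [-4, -0.8, 0], "dr": [0, 0, 0]},
  {"delta_pos": [0, 0, 20], "dr": [0, 0, 0]},
  {"delta_pos": [0, 0, 30], "dr": [0, 0, 0]},
  {"delta_pos": [0, 0, 40], "dr": [0, 0, 0]},
  {"delta_pos": [0, 0, 40], "dr": [0, 0, 0]},
  {"delta_pos": [0, 0, 40], "dr": [0, 0, 0]},
  {"delta_pos": [0, 0, 40], "dr": [0, 0, 0]},
  {"delta_pos": [-5, 24.4, 10.4], "dr": [0, 0, 0]},
  {"delta_pos": [-5, 24.5, 0], "dr": [0, 0, 0]},
  {"delta_pos": [-5, 24.5, 0], "dr": [0, 0, 0]},
  {"delta_pos": [-5, 24.5, 0], "dr": [0, 0, 0]},
  {"delta_pos": [-5, 24.5, 0], "dr": [0, 0, 0]},
  {"delta_pos": [0, 0, 0], "dr": [0, 0, 0]},
  {"delta_pos": [0, 0, 0], "dr": [0, 0, 0]},
  {"delta_pos": [0, 0, 0], "dr": [0, 0, 0]},
])

```text
time_s: 44.4
position: [0.5847, -0.0121, 0.347]
tool_rot: [[0.982, 0.187, -0.0], [0.187, -0.982, -0.0], [-0.0, 0.0, -1.0]]
ft_force: [-0.1, -0.2, 0.3]
grip_width: 0.0855
```

Run:
```python
from h import *
a=cv2.imread("pics/w9.png");b,c=snap("w12")
d=cv2.absdiff(a,b).max(2)
for n,(u0,u1,v0,v1) in dict(pump=(240,320,235,315),cover=(220,380,45,232),tile=(135,210,30,135),decoys=(60,210,220,330),tweezers=(370,465,145,200)).items():
    s,_=cv2.phaseCorrelate(*[np.float32(cv2.cvtColor(x[v0:v1,u0:u1],cv2.COLOR_BGR2GRAY)) for x in(a,b)]);print(n,"frac>40",np.round((d[v0:v1,u0:u1]>40).mean(),3),"shift",np.round(s,2))
# top view vs start for things to leave alone
t0=cv2.imread("pics/top0.png");t,_=snap("t12","top");d=cv2.absdiff(t0,t).max(2)
for n,(u0,u1,v0,v1) in dict(beaker=(148,200,112,172),bottle=(338,385,122,170),tweez=(262,280,103,150),purple1=(376,395,210,230)).items():print(n,np.round((d[v0:v1,u0:u1]>40).mean(),3))
caps("t12")
```

```text
w12 44.4 [ 0.5847 -0.0121  0.347 ] yaw 10.76 0.0854561603962755
pump frac>40 0.021 shift [ 0.32 -0.59]
cover frac>40 0.046 shift [ 0.24 -0.72]
tile frac>40 0.062 shift [ 0.72 -0.72]
decoys frac>40 0.185 shift [ 0.2  -0.56]
tweezers frac>40 0.089 shift [ 0.4  -0.64]
t12 44.45 [ 0.5848 -0.0122  0.347 ] yaw 10.75 0.08562354851650379
beaker 0.0
bottle 0.0
tweez 0.827
purple1 0.0
```

```bash
python3 -c "
from h import *
print(env.close_job())"
```

```text
the job is handed in; nothing more can be done
None
```

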